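# Lid the finished tubs on the trimming bench

## Task

On the black mesh mat stand four open beige tubs, a wider and a smaller round one and a wider and a smaller square one, and among them lie their four lids with bar handles. Close each tub with the lid of its own shape and size, seated flat and centred with its plug in the mouth, the square lids in line with the tub's sides, set down rather than dropped; the tubs stay standing where they are. Leave the disc without a handle and the spout alone.

Things in the scene. Friction and masses are not known exactly. Their poses are not given: they have to be found in the camera images.
- tub_wide_round: wider of the two round open-topped tubs, beige, 100 mm in diameter outside, 50 mm high, walls 4 mm, mouth 92 mm, 0.3 kg, loose, standing upright on the mat; origin at the centre of its underside, z up, yaw without meaning
- lid_wide_round: wider round lid with handle, beige, 0.12 kg, loose, plug down on the mat. Origin: centre of its underside, z up. Round plug 78 mm in diameter, z 0-8 mm (7 mm free all round in its tub's mouth); flange 110 mm, z 8-14, which rests on the rim; central bar handle z 14-44, 40 mm along x, 14 mm thick in y. Seated, its origin is 42 mm above the tub's
- tub_small_round: smaller of the two round open-topped tubs, beige, 70 mm in diameter outside, 45 mm high, walls 4 mm, mouth 62 mm, 0.2 kg, loose, standing upright on the mat; origin at the centre of its underside, z up, yaw without meaning
- lid_small_round: smaller round lid with handle, beige, 0.07 kg, loose, plug down on the mat. Origin: centre of its underside, z up. Round plug 48 mm in diameter, z 0-8 mm (7 mm free all round in its tub's mouth); flange 80 mm, z 8-14, which rests on the rim; central bar handle z 14-44, 40 mm along x, 14 mm thick in y. Seated, its origin is 37 mm above the tub's
- tub_wide_square: wider of the two square open-topped tubs, beige, 88 mm along each side outside, 50 mm high, walls 4 mm, mouth 80 mm, 0.3 kg, loose, standing upright on the mat; origin at the centre of its underside, z up, x and y square to its sides
- lid_wide_square: wider square lid with handle, beige, 0.12 kg, loose, plug down on the mat. Origin: centre of its underside, z up. Square plug 66 mm along each side, z 0-8 mm (7 mm free all round in its tub's mouth); flange 98 mm, z 8-14, which rests on the rim; central bar handle z 14-44, 40 mm along x, 14 mm thick in y. Seated, its origin is 42 mm above the tub's. Sides along x and y
- tub_small_square: smaller of the two square open-topped tubs, beige, 66 mm along each side outside, 45 mm high, walls 4 mm, mouth 58 mm, 0.2 kg, loose, standing upright on the mat; origin at the centre of its underside, z up, x and y square to its sides
- lid_small_square: smaller square lid with handle, beige, 0.07 kg, loose, plug down on the mat. Origin: centre of its underside, z up. Square plug 44 mm along each side, z 0-8 mm (7 mm free all round in its tub's mouth); flange 76 mm, z 8-14, which rests on the rim; central bar handle z 14-44, 40 mm along x, 14 mm thick in y. Seated, its origin is 37 mm above the tub's. Sides along x and y
- blank: lid blank, to be left alone: a plain beige disc 82 mm in diameter, 10 mm thick, no handle, loose, lying flat on the mat; origin at the centre of its underside
- spout: moulded spout, to be left alone: a beige cone 70 mm tall, foot 68 mm in diameter, standing loose on the bench beyond the mat; origin at the centre of its underside

How it is judged:
At the end, for the whole second after the job is handed in: each lid rests on its own tub: centres within 10 mm, seated height within 4 mm, lid and tub level within 0.08 rad, square lids within 0.17 rad of the tub's sides (any quarter turn), each tub within 30 mm of its start, all at rest (under 0.02 m/s) (horizontal distance between lid_wide_round and tub_wide_round below 0.01 m and z of lid_wide_round in the frame of tub_wide_round between 0.038 and 0.046 m and angle between each of lid_wide_round, tub_wide_round, lid_small_round, tub_small_round, lid_wide_square, tub_wide_square, lid_small_square, tub_small_square's own z axis and vertical below 0.08 rad and distance of each of tub_wide_round, tub_small_round, tub_wide_square, tub_small_square from where it was at the start of the episode below 0.03 m and linear speed of each of lid_wide_round, tub_wide_round, lid_small_round, tub_small_round, lid_wide_square, tub_wide_square, lid_small_square, tub_small_square below 0.02 m/s and horizontal distance between lid_small_round and tub_small_round below 0.01 m and z of lid_small_round in the frame of tub_small_round between 0.033 and 0.041 m and horizontal distance between lid_wide_square and tub_wide_square below 0.01 m and z of lid_wide_square in the frame of tub_wide_square between 0.038 and 0.046 m and (angle between the x axis of lid_wide_square and the x axis of tub_wide_square, either way round below 0.17 rad or angle between the x axis of lid_wide_square and the y axis of tub_wide_square, either way round below 0.17 rad) and horizontal distance between lid_small_square and tub_small_square below 0.01 m and z of lid_small_square in the frame of tub_small_square between 0.033 and 0.041 m and (angle between the x axis of lid_small_square and the x axis of tub_small_square, either way round below 0.17 rad or angle between the x axis of lid_small_square and the y axis of tub_small_square, either way round below 0.17 rad)); the robot touches nothing.
It fails at once if a lid is dropped or thrown (out of the fingers it moves faster than 0.5 m/s, a fall of some 13 mm) ((contact force between lid_wide_round and the fingers below 0.1 N and linear speed of lid_wide_round above 0.5 m/s) or (contact force between lid_small_round and the fingers below 0.1 N and linear speed of lid_small_round above 0.5 m/s) or (contact force between lid_wide_square and the fingers below 0.1 N and linear speed of lid_wide_square above 0.5 m/s) or (contact force between lid_small_square and the fingers below 0.1 N and linear speed of lid_small_square above 0.5 m/s)).
It fails at once if the handle-less blank is moved more than 20 mm (distance of blank from where it was at the start of the episode above 0.02 m).
It fails at once if the spout is moved more than 20 mm (distance of spout from where it was at the start of the episode above 0.02 m).
It also fails if it takes over 104 s, if anything falls off the work surface, if the arm or the gripper's body presses on something with over 40 N, if the wrist force passes 120 N, or if a joint passes its speed limit or range.

## Robot

A 6-joint arm with a two-finger parallel gripper is mounted at the origin on the work surface. World frame = base frame: x ahead of the robot, y to its left, z up, the work surface at z = 0. Lengths are in m, angles in rad, forces in N, time in s.
With the tool pointing down it reaches from about 0.25 to 0.8 m from the base axis. Payload 3.9 kg.
Tool frame: the origin (TCP) lies midway between the tips of the shut fingers; the grasp point (between the pads) lies 19 mm behind it (bot.tcp_to_grasp is the distance from the TCP to the grasp point, in m); z points along the fingers, y is the direction in which the jaws open and shut (so a half turn about z gives the same grasp; the last joint's range is limited). The gripper opens to 85 mm and grips with 20 to 120 N. Pads are 22 mm wide; open, the fingers measure 114 mm over their backs; the gripper's body (76 mm by 85 mm) begins 54 mm behind the grasp point. The pads swing forward as they close: fully open they stand 13 mm farther back than shut.
Start: joints at [-1.127, 0.26, -0.138, 1.173, 0, 1.571], TCP at [0.225, -0.474, 0.231] pointing down, gripper open.
Joint ranges: [-2.78, 2.78], [-0.83, 1.72], [-1.28, 1.37], [-1.9, 2.12], [-1.57, 1.48], [-3.14, 3.14]. Speed limits (rad/s): [2.57, 2.57, 3.14, 3.14, 3.14, 3.14].

## Interface

Orientations are given as [roll, pitch, yaw] about the fixed x, y, z axes, in that order (R = Rz(yaw) Ry(pitch) Rx(roll)).
In Python, from cell import bot, imaging, hand_in, spot_in gives the robot as it stands.
- The arm moves only by the tool apply_moves, never from a script. Its arguments are lists of equal length, an entry for each row: "delta_pos": the shift along the tool's x, y, z in cm, a list of three; "spin": the turn about the tool's z in degrees; "fingers": the finger opening in cm, from 0 to 8.54. A call has 1 to 5 rows; each row is the pose to reach, as a shift and turn from the pose commanded when the call began, along the tool's axes at that moment; what a row does not reach only later rows make up. A row lasts 1/12 s, in which the tool goes at most 41.7 mm and 7.16 degrees, less where a joint would pass 70% of its speed; a pose out of reach is approached as far as the arm can. A call with a gripper value outside its range is refused whole. The fingers move at their own pace and stop on an object; the grip force is fixed at half the most. Time passes only in rows, so rows that repeat a pose let the fingers close. It gives the time, the measured TCP pose, the force and the opening at its end, in the units of the state.
- bot.get_obs(): the state, without advancing time (a new reading comes with each control period).
- imaging.snapshot(name): name is "scene" or "top" or "wrist"; returns the picture (420x560x3 uint8, red, green, blue); there is no depth.
- imaging.get_calibration(name): a dict with "intrinsics" (3x3 intrinsics, pixels), "pose" (4x4, takes a point from camera to world coordinates); the wrist camera has in their place "hand_eye" (4x4, takes a point from camera to tool coordinates, whose origin is the TCP and whose axes are the flange's). Camera axes: x right, y down, z forward; pixel columns grow to the right and rows downward; lengths in m; the calibration is good to about 2 mm. A picture is of the moment at which its call begins: read the wrist's pose just before it. get_calibration takes no time and is no camera call.
- hand_in(): hands the job in, once; it reports no verdict.
Trained networks look in the newest picture that a camera, given by its name, has taken for a name from the list of things; names that differ only in an ending like _2 or _b are one class to them, and where a whole thing is asked for, a point or a joint stands for the part that bears it (a point fixed in the world has none). Each returns a list of dicts, best first, with "conf" (0 to 1); they miss things now and then, are a little off and sometimes report something else, mostly with a low value. They report only what shows in the picture. A call takes as long as a camera call.
- spot_in(camera, query): "location" ([x, y, z] in m, in world coordinates, good to about 4 mm: the middle of the surface that is visible of it).
The state is a dict: "clock": time; "joints": joint angles; "qd": joint speeds; "joint_torque": joint torques, N m; "ee_pos": TCP position; "ee_rot": TCP orientation; "ft_force": force on the tool from outside, world axes, zero at the start; "moment": the same for the moment, N m; "opening": finger opening in m.
Only numpy, scipy, OpenCV 4.12 (cv2) and the standard library are available. Lean on these libraries where they do the work, as an engineer would, in place of code of your own. Each camera call takes 0.05 s, during which the arm holds its last target.

## Working session

There is one attempt and no reset: what is moved stays moved. The work goes in short steps, Python scripts to look and compute and a tool call to move; the robot and the scene stay as the last step left them, time stands still between calls to the robot, and variables do not carry over. Pictures are saved under pics/ and viewed, and the job is handed in when it is done.

Besides the shell and the picture viewer there is one more tool, called after "Call:" by a JSON object that holds its "fn" and its "kwargs". apply_moves: Moves the arm, as the interface text tells. Its arguments: {"type":"object","properties":{"delta_pos":{"type":"array"},"spin":{"type":"array"},"fingers":{"type":"array"}},"required":["delta_pos","spin","fingers"]}

```bash
ls; mkdir -p pics; python3 - <<'E'
from cell import bot, imaging, spot_in
import cv2
o=bot.get_obs(); print({k:o[k] for k in ('clock','joints','ee_pos','ee_rot','opening')}, bot.tcp_to_grasp)
for c in ('top','scene','wrist'):
    im=imaging.snapshot(c); cv2.imwrite(f'pics/{c}0.png',im[:,:,::-1])
    k=imaging.get_calibration(c); print(c,k)
for n in ['tub_wide_round','lid_wide_round','tub_small_round','lid_small_round','tub_wide_square','lid_wide_square','tub_small_square','lid_small_square','blank','spout']:
    for r in spot_in('top',n)[:3]: print(n,r)
print(bot.get_obs()['clock'])
E
```

```text
pics
{'clock': 0.0, 'joints': array([-1.12697939e+00,  2.60665261e-01, -1.39410347e-01,  1.17268539e+00,
       -1.72356731e-05,  1.57079019e+00]), 'ee_pos': array([ 0.22512568, -0.47351125,  0.23045912]), 'ee_rot': array([-3.13962798e+00,  1.72235870e-05,  4.43823102e-01]), 'opening': 0.0849272547722895} 0.0187
top {'intrinsics': array([[382.20909392,   0.        , 278.20522683],
       [  0.        , 382.20909392, 212.22497228],
       [  0.        ,   0.        ,   1.        ]]), 'pose': array([[-1.86734888e-03, -9.96868075e-01,  7.90604401e-02,
         5.00703913e-01],
       [-9.99924465e-01,  9.00925484e-04, -1.22577610e-02,
         1.76890182e-03],
       [ 1.21481430e-02, -7.90773577e-02, -9.96794459e-01,
         1.16450517e+00],
       [ 0.00000000e+00,  0.00000000e+00,  0.00000000e+00,
         1.00000000e+00]])}
scene {'intrinsics': array([[420.75708771,   0.        , 284.36329218],
       [  0.        , 420.75708771, 207.80459164],
       [  0.        ,   0.        ,   1.        ]]), 'pose': array([[-0.2384755 ,  0.83722877, -0.49211525,  1.20606573],
       [ 0.971074
[... 803 characters left out ...]
0.2718, 0.0191], 'conf': 0.72}
tub_small_round {'location': [0.469, -0.1201, 0.0094], 'conf': 0.93}
lid_small_round {'location': [0.4776, 0.0949, 0.0169], 'conf': 0.56}
tub_wide_square {'location': [0.6305, -0.2505, 0.0086], 'conf': 0.91}
lid_wide_square {'location': [0.5055, -0.4206, 0.0203], 'conf': 0.56}
tub_small_square {'location': [0.5087, 0.4292, 0.0159], 'conf': 0.78}
lid_small_square {'location': [0.6812, -0.0063, 0.0147], 'conf': 0.88}
lid_small_square {'location': [0.5111, 0.431, 0.0167], 'conf': 0.26}
blank {'location': [0.6335, 0.2354, 0.0161], 'conf': 0.62}
spout {'location': [0.7887, -0.131, 0.0311], 'conf': 0.77}
spout {'location': [0.3852, 0.2738, 0.0188], 'conf': 0.66}
0.65
```

View pics/top0.png

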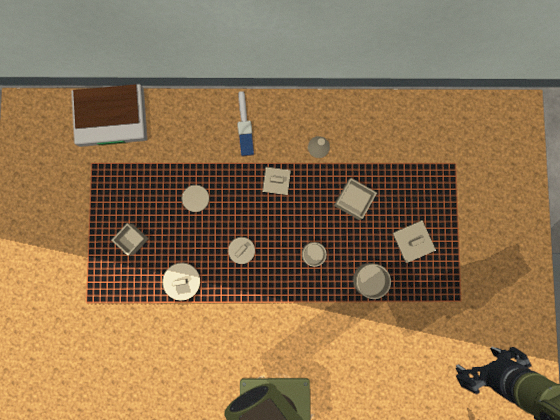

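View pics/scene0.png

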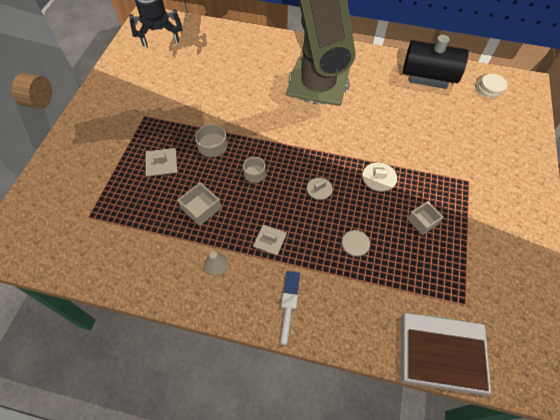

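View pics/wrist0.png

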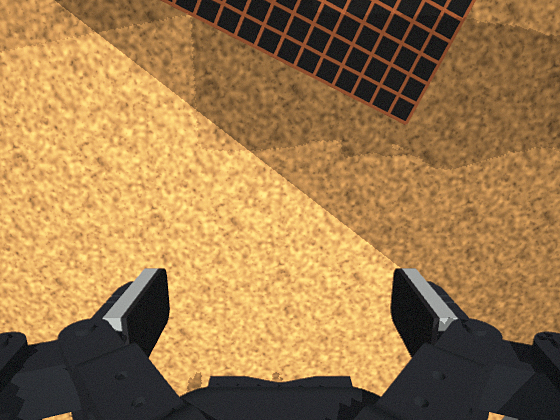

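```bash
python3 - <<'E'
import cv2,numpy as np
im=cv2.imread('pics/top0.png')[150:310,80:470]
cv2.imwrite('pics/top0z.png',cv2.resize(im,None,fx=2.05,fy=2.05,interpolation=cv2.INTER_CUBIC))
hsv=cv2.cvtColor(im,cv2.COLOR_BGR2HSV)
for p in [(197,47),(195,198),(240,250),(238,182),(305,258),(130,240),(180,290),(372,282),(400,270),(300,230)]:
    print(p,hsv[p[1]-150 if p[1]>=150 else 0,p[0]-80])
m=((hsv[:,:,1]<95)&(hsv[:,:,2]>70)).astype(np.uint8)*255
cv2.imwrite('pics/mask0.png',cv2.resize(m,None,fx=2,fy=2,interpolation=cv2.INTER_NEAREST))
E
```

```text
(197, 47) [ 16 148 160]
(195, 198) [ 20  62 182]
(240, 250) [ 21  58 184]
(238, 182) [ 11 151 101]
(305, 258) [ 21  63 146]
(130, 240) [ 21  60 187]
(180, 290) [ 21  57 191]
(372, 282) [ 21  65 142]
(400, 270) [ 10 157  99]
(300, 230) [ 11 154  96]
```

View pics/top0z.png

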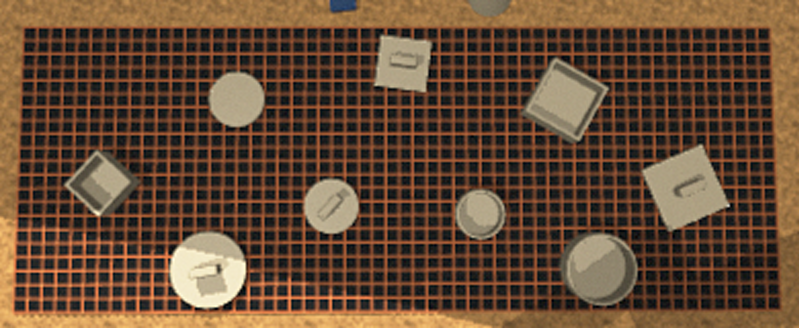

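View pics/mask0.png

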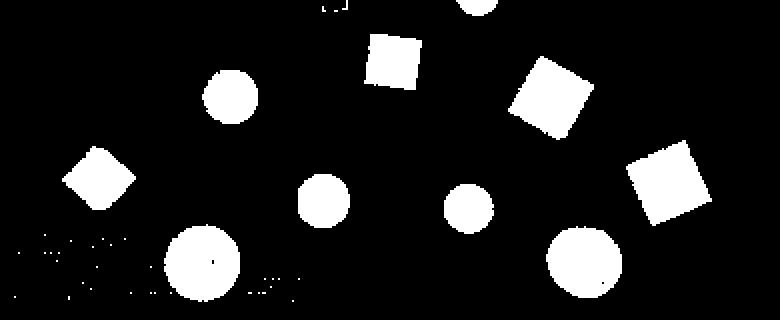

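```bash
cat > fit.py <<'E'
import cv2,numpy as np
from scipy.optimize import minimize
from cell import imaging
def circ(r,z,n=64):
    a=np.arange(n)*2*np.pi/n; return np.c_[r*np.cos(a),r*np.sin(a),np.full(n,z)]
def sq(s,z,t=None):
    h=s/2; t=h if t is None else t/2
    return np.array([[h,t,z],[-h,t,z],[-h,-t,z],[h,-t,z]])
H=np.r_[sq(.04,.014,.014),sq(.04,.044,.014)]
M={'tub_wide_round':[np.r_[circ(.05,0),circ(.05,.05)]],
'tub_small_round':[np.r_[circ(.035,0),circ(.035,.045)]],
'tub_wide_square':[np.r_[sq(.088,0),sq(.088,.05)]],
'tub_small_square':[np.r_[sq(.066,0),sq(.066,.045)]],
'lid_wide_round':[np.r_[circ(.055,.008),circ(.055,.014)],H],
'lid_small_round':[np.r_[circ(.04,.008),circ(.04,.014)],H],
'lid_wide_square':[np.r_[sq(.098,.008),sq(.098,.014)],H],
'lid_small_square':[np.r_[sq(.076,.008),sq(.076,.014)],H],
'blank':[np.r_[circ(.041,0),circ(.041,.01)]]}
def proj(P,K,T):
    C=(np.c_[P,np.ones(len(P))]@np.linalg.inv(T).T)[:,:3]
    u=C@K.T; return u[:,:2]/u[:,2:]
def place(P,p,z0=0):
    c,s=np.cos(p[2]),np.sin(p[2])
    return P@np.array([[c,-s,0],[s,c,0],[0,0,1]]).T+[p[0],p[1],z0]
S=4
def mask(img):  # RGB
    hsv=cv2.cvtColor(img,cv2.COLOR_RGB2HSV)
    return ((hsv[:,:,1]<100)&(hsv[:,:,2]>55)).astype(np.float32)
def fit(name,views,p0,z0=0,grow=10):
    # views: list (img,K,T)
    dat=[]
    for img,K,T in views:
        m=mask(img); 
        uv=np.concatenate([proj(place(P,p0,z0),K,T) for P in M[name]])
        lo=np.floor(uv.min(0)).astype(int)-grow; hi=np.ceil(uv.max(0)).astype(int)+grow
        lo=np.maximum(lo,0)
        dat.append((m[lo[1]:hi[1],lo[0]:hi[0]],lo,K,T))
    def cost(p):
        t=0
        for m,lo,K,T in dat:
            big=np.zeros((m.shape[0]*S,m.shape[1]*S),np.uint8)
            for P in M[name]:
                uv=(proj(place(P,p,z0),K,T)-lo+.5)*S-.5
                h=cv2.convexHull(uv.astype(np.float32))
                cv2.fillConvexPoly(big,np.round(h*16).astype(np.int32),1,shift=4)
            r=cv2.resize(big.astype(np.float32),(m.shape[1],m.shape[0]),interpolation=cv2.INTER_AREA)
            t+=((r-m)**2).sum()
        return t
    best=None
    yaws=[p0[2]] if 'round' in name or name=='blank' else np.arange(0,6)*np.pi/12-np.pi/4
    for y in yaws:
        s=np.array([[p0[0],p0[1],y],[p0[0]+.01,p0[1],y],[p0[0],p0[1]+.01,y],[p0[0]-.003,p0[1]-.003,y+.25]])
        r=minimize(cost,s[0],method='Nelder-Mead',options=dict(initial_simplex=s,xatol=1e-4,fatol=.02,maxiter=250))
        if best is None or r.fun<best.fun: best=r
    return best.x,best.fun
E
cat > locate.py <<'E'
from fit import *
G={'tub_wide_round':(.388,-.289),'lid_wide_round':(.387,.272),'tub_small_round':(.469,-.12),'lid_small_round':(.4776,.0949),'tub_wide_square':(.6305,-.2505),'lid_wide_square':(.5055,-.42),'tub_small_square':(.5087,.429),'lid_small_square':(.681,-.006),'blank':(.6335,.2354)}
V={}
for c in('top','scene'):
    k=imaging.get_calibration(c); V[c]=(cv2.imread(f'pics/{c}0.png')[:,:,::-1].copy(),k['intrinsics'],k['pose'])
for n,g in G.items():
    out=[]
    for vs in (['top'],['scene'],['top','scene']):
        x,f=fit(n,[V[c] for c in vs],(*g,0.3)); out.append((np.round(x,4).tolist(),round(f,1)))
    print(n,*out)
E
python3 locate.py
```

```text
tub_wide_round ([0.3894, -0.2872, 0.3214], np.float64(20.0)) ([0.3883, -0.2839, 0.2034], np.float64(39.2)) ([0.3889, -0.2859, 0.3783], np.float64(85.6))
lid_wide_round ([0.3874, 0.2777, 0.2307], np.float64(56.5)) ([0.3853, 0.279, 0.2735], np.float64(90.7)) ([0.3864, 0.2783, 0.2734], np.float64(158.2))
tub_small_round ([0.4673, -0.1171, 0.3032], np.float64(25.1)) ([0.4654, -0.1142, 0.3205], np.float64(62.0)) ([0.4665, -0.1158, 0.3399], np.float64(111.9))
lid_small_round ([0.4787, 0.0987, 0.2964], np.float64(26.6)) ([0.4768, 0.1009, 0.2658], np.float64(53.7)) ([0.4778, 0.0994, 0.2975], np.float64(93.6))
tub_wide_square ([0.6319, -0.2423, -0.5274], np.float64(40.6)) ([0.6294, -0.2388, -0.5163], np.float64(66.7)) ([0.6306, -0.2406, -0.5186], np.float64(146.9))
lid_wide_square ([0.5043, -0.4217, 0.3993], np.float64(54.8)) ([0.503, -0.4188, 0.4017], np.float64(43.3)) ([0.5038, -0.4209, 0.3988], np.float64(118.5))
tub_small_square ([0.5121, 0.429, 0.8345], np.float64(36.5)) ([0.5088, 0.4302, -0.7437], np.float64(109.0)) ([0.5117, 0.4294, 0.8271], np.float64(163.1))
lid_small_square ([0.6895, -0.0063, -0.1264], np.float64(37.0)) ([0.6876, -0.0043, -0.1301], np.float64(46.9)) ([0.6888, -0.0053, -0.128], np.float64(102.9))
blank ([0.6365, 0.2408, 0.251], np.float64(24.1)) ([0.6343, 0.2422, 0.3044], np.float64(59.5)) ([0.6356, 0.2414, 0.173], np.float64(99.9))
```

```bash
cat > plan.py <<'E'
import sys,numpy as np
from cell import bot
def plan(x,y,z,yawdeg):
    o=bot.get_obs(); p=o['ee_pos']; yaw=o['ee_rot'][2]
    d=np.array([x,y,z])-p
    ex=np.array([np.cos(yaw),np.sin(yaw),0]); ey=np.array([np.sin(yaw),-np.cos(yaw),0])
    s=(np.degrees(yaw)-yawdeg+180)%360-180
    print('t%.2f'%o['clock'],'pos',np.round(p,4),'rpy',np.round(np.degrees(o['ee_rot']),1),'op %.4f'%o['opening'],'F',np.round(o['ft_force'],1))
    print('delta cm',np.round([d@ex*100,d@ey*100,-d[2]*100],2),'spin',round(s,2))
if __name__=='__main__': plan(*map(float,sys.argv[1:]))
E
python3 plan.py .5038 -.4209 .2 -67.1
```

```text
t0.65 pos [ 0.2254 -0.4741  0.2313] rpy [180.    0.   25.4] op 0.0852 F [-0.3  0.  -0.2]
delta cm [27.43  7.14  3.13] spin 92.53
```

Call:
{"fn": "apply_moves", "kwargs": {"delta_pos": [[27.4,7.1,3.1],[27.4,7.1,3.1],[27.4,7.1,3.1],[27.4,7.1,3.1],[27.4,7.1,3.1]], "spin": [92.5,92.5,92.5,92.5,92.5], "fingers": [5,5,5,5,5]}}

```text
clock: 1.07
ee_pos: [0.4207, -0.4366, 0.2097]
ee_rot: [3.141, -0.0, -0.158]
ft_force: [0.3, -0.1, -0.1]
opening: 0.0494
```

```bash
python3 plan.py .5038 -.4209 .2 -67.1
```

```text
t1.07 pos [ 0.4207 -0.4366  0.2097] rpy [180.   -0.   -9.1] op 0.0494 F [ 0.3 -0.1 -0.1]
delta cm [ 7.96 -2.86  0.97] spin 58.02
```

Call:
{"fn": "apply_moves", "kwargs": {"delta_pos": [[8,-2.9,1],[8,-2.9,1],[8,-2.9,1],[8,-2.9,1],[8,-2.9,1]], "spin": [58,58,58,58,58], "fingers": [5,5,5,5,5]}}

```text
clock: 1.48
ee_pos: [0.4919, -0.433, 0.1989]
ee_rot: [-3.121, 0.001, -0.732]
ft_force: [0.2, 0.0, 0.1]
opening: 0.05
```

```bash
python3 plan.py .5038 -.4209 .2 -67.1
```

```text
t1.48 pos [ 0.4919 -0.433   0.1989] rpy [-1.788e+02  1.000e-01 -4.190e+01] op 0.0500 F [0.2 0.  0.1]
delta cm [ 0.08 -1.69 -0.11] spin 25.16
```

Call:
{"fn": "apply_moves", "kwargs": {"delta_pos": [[0,-1.5,0],[0,-1.5,0],[0,-1.5,0],[0,-1.5,0],[0,-1.5,0]], "spin": [25,25,25,25,25], "fingers": [5,5,5,5,5]}}

```text
clock: 1.9
ee_pos: [0.4328, -0.4784, 0.1999]
ee_rot: [-3.017, 0.02, -0.896]
ft_force: [-0.6, 0.4, -0.9]
opening: 0.0502
```

```bash
cat > wfit.py <<'E'
import sys,numpy as np,cv2
from fit import *
from cell import bot
from scipy.spatial.transform import Rotation as R
def wview(tag):
    o=bot.get_obs(); k=imaging.get_calibration('wrist')
    T=np.eye(4); T[:3,:3]=R.from_euler('xyz',o['ee_rot']).as_matrix(); T[:3,3]=o['ee_pos']
    im=imaging.snapshot('wrist'); cv2.imwrite(f'pics/w_{tag}.png',im[:,:,::-1])
    return im,k['intrinsics'],T@k['hand_eye']
if __name__=='__main__':
    n,tag,x,y,yd=sys.argv[1],sys.argv[2],*map(float,sys.argv[3:6]); z0=float(sys.argv[6]) if len(sys.argv)>6 else 0
    v=wview(tag)
    p,f=fit(n,[v],(x,y,np.radians(yd)),z0,grow=12)
    print(n,'fit',np.round(p,4),'deg',round(np.degrees(p[2])%90,1),'cost',round(f))
    im=v[0][:,:,::-1].copy()
    for P in M[n]:
        uv=proj(place(P,p,z0),v[1],v[2]); cv2.polylines(im,[np.round(cv2.convexHull(uv.astype(np.float32))).astype(int)],True,(0,0,255),1)
    cv2.imwrite(f'pics/w_{tag}f.png',im)
E
python3 plan.py .5038 -.4209 .2 -67.1; python3 wfit.py lid_wide_square a .5038 -.4209 -67
```

```text
t1.90 pos [ 0.4328 -0.4784  0.1999] rpy [-172.8    1.1  -51.4] op 0.0502 F [-0.6  0.4 -0.9]
delta cm [-0.05 -9.14 -0.01] spin 15.74
lid_wide_square fit [ 0.5053 -0.4192 -1.1709] deg 22.9 cost 3165
```

View pics/w_af.png

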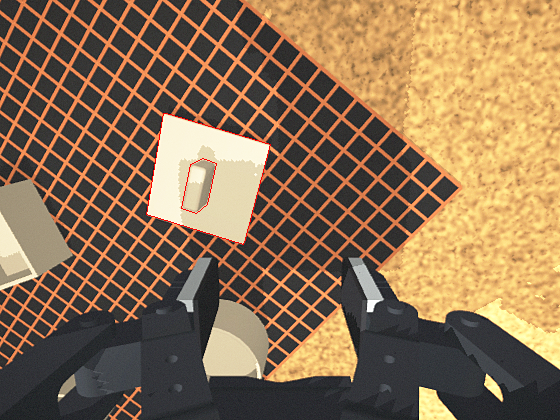

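```bash
python3 -c "
from cell import bot
import numpy as np
o=bot.get_obs();print(np.round(o['joints'],3),np.round(o['qd'],2),o['ee_pos'],o['ee_rot'])"
```

```text
[-0.9    0.496  0.137  1.233  0.123  3.141] [ 0.03 -0.    0.   -0.    0.    0.  ] [ 0.43069437 -0.47961466  0.19989154] [-3.01876381  0.02015223 -0.89901784]
```

Call:
{"fn": "apply_moves", "kwargs": {"delta_pos": [[0,0,0],[0,0,0],[0,0,0],[0,0,0],[0,0,0]], "spin": [-35,-35,-35,-35,-35], "fingers": [5,5,5,5,5]}}

```text
clock: 2.37
ee_pos: [0.4339, -0.4774, 0.2002]
ee_rot: [-3.029, -0.056, -0.281]
ft_force: [0.3, 0.2, -0.5]
opening: 0.0499
```

```bash
python3 plan.py .5045 -.42 .2 112.9
```

```text
t2.37 pos [ 0.4339 -0.4774  0.2002] rpy [-173.5   -3.2  -16.1] op 0.0499 F [ 0.3  0.2 -0.5]
delta cm [ 5.19 -7.47  0.02] spin -129.02
```

Call:
{"fn": "apply_moves", "kwargs": {"delta_pos": [[0,0,0],[0,0,0],[0,0,0],[0,0,0],[0,0,0]], "spin": [-35,-35,-35,-35,-35], "fingers": [5,5,5,5,5]}}

```text
clock: 2.78
ee_pos: [0.434, -0.4773, 0.2002]
ee_rot: [-3.081, -0.111, 0.33]
ft_force: [0.6, 0.1, -0.4]
opening: 0.0497
```

```bash
cat > st.py <<'E'
from cell import bot
import numpy as np
from scipy.spatial.transform import Rotation as R
o=bot.get_obs()
z=R.from_euler('xyz',o['ee_rot']).as_matrix()[:,2]
print('t%.2f'%o['clock'],'j',np.round(o['joints'],3),'pos',np.round(o['ee_pos'],4),'rpy',np.round(np.degrees(o['ee_rot']),1),'z',np.round(z,3))
E
python3 st.py
```

```text
t2.78 j [-0.895  0.495  0.138  1.233  0.124  1.913] pos [ 0.434  -0.4773  0.2002] rpy [-176.5   -6.3   18.9] z [ 0.085  0.093 -0.992]
```

Call:
{"fn": "apply_moves", "kwargs": {"delta_pos": [[0,0,0],[0,0,0],[0,0,0],[0,0,0],[0,0,0]], "spin": [-35,-35,-35,-35,-35], "fingers": [5,5,5,5,5]}}

```text
clock: 3.2
ee_pos: [0.434, -0.4773, 0.2002]
ee_rot: [3.127, -0.125, 0.945]
ft_force: [0.6, 0.0, 0.4]
opening: 0.0498
```

Call:
{"fn": "apply_moves", "kwargs": {"delta_pos": [[0,0,0],[0,0,0],[0,0,0],[0,0,0],[0,0,0]], "spin": [-35,-35,-35,-35,-35], "fingers": [5,5,5,5,5]}}

```text
clock: 3.62
ee_pos: [0.434, -0.4773, 0.2002]
ee_rot: [3.058, -0.094, 1.559]
ft_force: [-0.5, -0.0, -0.2]
opening: 0.0498
```

Call:
{"fn": "apply_moves", "kwargs": {"delta_pos": [[0,0,0],[0,0,0],[0,0,0],[0,0,0],[0,0,0]], "spin": [-35,-35,-35,-35,-35], "fingers": [5,5,5,5,5]}}

```text
clock: 4.03
ee_pos: [0.434, -0.4773, 0.2002]
ee_rot: [3.019, -0.029, 2.167]
ft_force: [0.3, 0.1, 0.3]
opening: 0.0502
```

Call:
{"fn": "apply_moves", "kwargs": {"delta_pos": [[0,0,0],[0,0,0],[0,0,0],[0,0,0],[0,0,0]], "spin": [-35,-35,-35,-35,-35], "fingers": [5,5,5,5,5]}}

```text
clock: 4.45
ee_pos: [0.434, -0.4773, 0.2002]
ee_rot: [3.024, 0.046, 2.774]
ft_force: [0.6, 0.7, -0.2]
opening: 0.05
```

Call:
{"fn": "apply_moves", "kwargs": {"delta_pos": [[0,0,0],[0,0,0],[0,0,0],[0,0,0],[0,0,0]], "spin": [-35,-35,-35,-35,-35], "fingers": [5,5,5,5,5]}}

```text
clock: 4.87
ee_pos: [0.434, -0.4773, 0.2002]
ee_rot: [3.072, 0.105, -2.9]
ft_force: [0.6, 0.8, -0.5]
opening: 0.0501
```

```bash
python3 st.py
```

```text
t4.87 j [-0.895  0.495  0.138  1.233  0.124 -1.141] pos [ 0.434  -0.4773  0.2002] rpy [ 176.     6.  -166.1] z [ 0.085  0.093 -0.992]
```

Call:
{"fn": "apply_moves", "kwargs": {"delta_pos": [[0,0,0],[0,0,0],[0,0,0],[0,0,0],[0,0,0]], "spin": [-35,-35,-35,-35,-35], "fingers": [5,5,5,5,5]}}

```text
clock: 5.28
ee_pos: [0.434, -0.4773, 0.2002]
ee_rot: [-3.138, 0.126, -2.285]
ft_force: [-0.3, 0.0, 0.7]
opening: 0.0501
```

Call:
{"fn": "apply_moves", "kwargs": {"delta_pos": [[0,0,0],[0,0,0],[0,0,0],[0,0,0],[0,0,0]], "spin": [-35,-35,-35,-35,-35], "fingers": [5,5,5,5,5]}}

```text
clock: 5.7
ee_pos: [0.434, -0.4773, 0.2002]
ee_rot: [-3.066, 0.101, -1.67]
ft_force: [-0.9, 0.7, 0.3]
opening: 0.0503
```

Call:
{"fn": "apply_moves", "kwargs": {"delta_pos": [[0,0,0],[0,0,0],[0,0,0],[0,0,0],[0,0,0]], "spin": [-35,-35,-35,-35,-35], "fingers": [5,5,5,5,5]}}

```text
clock: 6.12
ee_pos: [0.434, -0.4773, 0.2002]
ee_rot: [-3.022, 0.04, -1.061]
ft_force: [-0.3, -0.3, 0.5]
opening: 0.05
```

Call:
{"fn": "apply_moves", "kwargs": {"delta_pos": [[0,0,0],[0,0,0]], "spin": [-14,-14], "fingers": [5,5]}}

```text
clock: 6.28
ee_pos: [0.4461, -0.4673, 0.1999]
ee_rot: [-3.035, 0.011, -0.862]
ft_force: [-0.3, 0.7, -0.7]
opening: 0.05
```

```bash
python3 st.py
```

```text
t6.28 j [-0.862  0.491  0.131  1.222  0.107 -3.142] pos [ 0.4461 -0.4673  0.1999] rpy [-173.9    0.6  -49.4] z [ 0.074  0.078 -0.994]
```

Call:
{"fn": "apply_moves", "kwargs": {"delta_pos": [[0,0,0],[0,0,0],[0,0,0]], "spin": [-21,-21,-21], "fingers": [5,5,5]}}

```text
clock: 6.53
ee_pos: [0.4892, -0.4198, 0.2002]
ee_rot: [-3.107, -0.016, -0.727]
ft_force: [1.0, -0.7, 0.7]
opening: 0.0498
```

```bash
python3 st.py
```

```text
t6.53 j [-0.726  0.468  0.097  1.184  0.034 -3.141] pos [ 0.4892 -0.4198  0.2002] rpy [-178.    -0.9  -41.7] z [ 0.035  0.015 -0.999]
```

Call:
{"fn": "apply_moves", "kwargs": {"delta_pos": [[0,0,0]], "spin": [-10], "fingers": [5]}}

```text
clock: 6.62
ee_pos: [0.507, -0.397, 0.2002]
ee_rot: [-3.139, -0.02, -0.666]
ft_force: [1.3, 0.1, -0.4]
opening: 0.0499
```

```bash
python3 st.py
```

```text
t6.62 j [-6.650e-01  4.640e-01  9.100e-02  1.179e+00  2.000e-03 -3.141e+00] pos [ 0.507  -0.397   0.2002] rpy [-179.9   -1.1  -38.2] z [ 0.017 -0.01  -1.   ]
```

```bash
cat > plan.py <<'E'
import sys,numpy as np
from cell import bot
from scipy.spatial.transform import Rotation as R
def plan(x,y,z,yawdeg):
    o=bot.get_obs(); p=o['ee_pos']; m=R.from_euler('xyz',o['ee_rot']).as_matrix(); yaw=o['ee_rot'][2]
    d=m.T@(np.array([x,y,z])-p)
    s=(np.degrees(yaw)-yawdeg+180)%360-180
    j1=np.arctan2(y,x); j6=np.degrees(o['joints'][5]-o['joints'][0]+j1)+s
    print('t%.2f'%o['clock'],'pos',np.round(p,4),'rpy',np.round(np.degrees(o['ee_rot']),1),'op %.4f'%o['opening'],'F',np.round(o['ft_force'],1))
    print('delta cm',np.round(d*100,2),'spin',round(s,2),'j6 end',round(j6), 'z',np.round(m[:,2],3))
if __name__=='__main__': plan(*map(float,sys.argv[1:]))
E
python3 plan.py .5045 -.42 .2 -67.1;python3 plan.py .63 -.24 .2 -119.7
```

```text
t6.62 pos [ 0.507  -0.397   0.2002] rpy [-179.9   -1.1  -38.2] op 0.0499 F [ 1.3  0.1 -0.4]
delta cm [1.23 1.96 0.04] spin 28.92 j6 end -153 z [ 0.017 -0.01  -1.   ]
t6.62 pos [ 0.507  -0.397   0.2002] rpy [-179.9   -1.1  -38.2] op 0.0499 F [ 1.3  0.1 -0.4]
delta cm [ -0.04 -19.94   0.06] spin 81.52 j6 end -81 z [ 0.017 -0.01  -1.   ]
```

Call:
{"fn": "apply_moves", "kwargs": {"delta_pos": [[1.2,2,0],[1.2,2,0],[1.2,2,0],[1.2,2,0],[1.2,2,0]], "spin": [28.9,28.9,28.9,28.9,28.9], "fingers": [5,5,5,5,5]}}

```text
clock: 7.03
ee_pos: [0.5054, -0.4183, 0.2002]
ee_rot: [-3.127, -0.014, -1.171]
ft_force: [-0.6, 0.5, 0.7]
opening: 0.0501
```

```bash
python3 wfit.py lid_wide_square b .5045 -.42 -67;python3 plan.py .5045 -.42 .02 -67.1
```

```text
lid_wide_square fit [ 0.5048 -0.4196 -1.1704] deg 22.9 cost 703
t7.08 pos [ 0.5053 -0.4184  0.2002] rpy [-179.2   -0.8  -66.9] op 0.0499 F [0.6 0.  0.3]
delta cm [-0.12  0.39 18.01] spin 0.22 j6 end -153 z [ 0.018 -0.007 -1.   ]
```

View pics/w_bf.png

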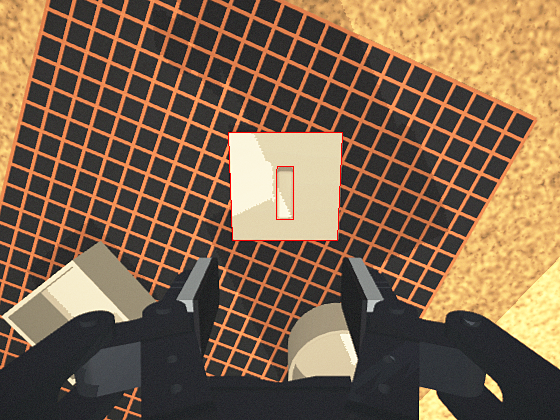

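Call:
{"fn": "apply_moves", "kwargs": {"delta_pos": [[-0.1,0.3,4],[-0.1,0.3,8],[-0.1,0.3,12],[-0.1,0.3,15],[-0.1,0.3,15.5]], "spin": [0.2,0.2,0.2,0.2,0.2], "fingers": [5,5,5,5,5]}}

```text
clock: 7.5
ee_pos: [0.5008, -0.4168, 0.0389]
ee_rot: [-3.133, -0.004, -1.171]
ft_force: [-0.2, 0.6, -0.9]
opening: 0.05
```

```bash
python3 plan.py .5048 -.4196 .02 -67.1
```

```text
t7.50 pos [ 0.5008 -0.4168  0.0389] rpy [-179.5   -0.2  -67.1] op 0.0500 F [-0.2  0.6 -0.9]
delta cm [ 0.4  -0.24  1.89] spin 0.03 j6 end -153 z [ 0.01 -0.   -1.  ]
```

Call:
{"fn": "apply_moves", "kwargs": {"delta_pos": [[0.4,-0.2,0.6],[0.4,-0.2,1.2],[0.4,-0.2,1.8],[0.4,-0.2,1.8]], "spin": [0,0,0,0], "fingers": [5,5,5,5]}}

```text
clock: 7.83
ee_pos: [0.5092, -0.4239, 0.028]
ee_rot: [-3.127, -0.015, -1.173]
ft_force: [-0.5, 1.0, 0.1]
opening: 0.0499
```

```bash
python3 plan.py .5048 -.4196 .02 -67.1
```

```text
t7.83 pos [ 0.5092 -0.4239  0.028 ] rpy [-179.1   -0.9  -67.2] op 0.0499 F [-0.5  1.   0.1]
delta cm [-0.58  0.25  0.79] spin -0.11 j6 end -153 z [ 0.02  -0.008 -1.   ]
```

Call:
{"fn": "apply_moves", "kwargs": {"delta_pos": [[-0.6,0.25,0.4],[-0.6,0.25,0.8],[-0.6,0.25,0.8],[-0.6,0.25,0.8]], "spin": [0,0,0,0], "fingers": [5,5,5,5]}}

```text
clock: 8.17
ee_pos: [0.5037, -0.4186, 0.0193]
ee_rot: [-3.128, -0.014, -1.173]
ft_force: [0.7, -0.2, -0.7]
opening: 0.0498
```

```bash
python3 plan.py .5048 -.4196 .02 -67.1
```

```text
t8.17 pos [ 0.5037 -0.4186  0.0193] rpy [-179.2   -0.8  -67.2] op 0.0498 F [ 0.7 -0.2 -0.7]
delta cm [ 0.14 -0.06 -0.07] spin -0.13 j6 end -153 z [ 0.018 -0.007 -1.   ]
```

Call:
{"fn": "apply_moves", "kwargs": {"delta_pos": [[0.1,0,-0.2],[0.1,0,-0.2],[0.1,0,-0.2],[0.1,0,-0.2],[0.1,0,-0.2]], "spin": [0,0,0,0,0], "fingers": [3,0.8,0.8,0.8,0.8]}}

```text
clock: 8.58
ee_pos: [0.5047, -0.4203, 0.022]
ee_rot: [-3.127, -0.015, -1.174]
ft_force: [-0.8, 0.2, 4.8]
opening: 0.0129
```

Call:
{"fn": "apply_moves", "kwargs": {"delta_pos": [[0,0,0],[0,0,0],[0,0,0],[0,0,-0.5],[0,0,-1]], "spin": [0,0,0,0,0], "fingers": [0.8,0.8,0.8,0.8,0.8]}}

```text
clock: 9.0
ee_pos: [0.5034, -0.4189, 0.0306]
ee_rot: [-3.128, -0.012, -1.174]
ft_force: [0.0, 0.1, -1.0]
opening: 0.013
```

```bash
python3 plan.py .6306 -.2406 .15 -119.7
```

```text
t9.00 pos [ 0.5034 -0.4189  0.0306] rpy [-179.2   -0.7  -67.2] op 0.0130 F [ 0.   0.1 -1. ]
delta cm [-11.38 -18.79 -11.83] spin 52.46 j6 end -81 z [ 0.017 -0.006 -1.   ]
```

Call:
{"fn": "apply_moves", "kwargs": {"delta_pos": [[0,0,-3],[0,0,-6],[-3,-5,-9],[-6,-9,-12],[-9,-13,-15]], "spin": [0,0,7,14,21], "fingers": [0.8,0.8,0.8,0.8,0.8]}}

```text
clock: 9.42
ee_pos: [0.5616, -0.3269, 0.1534]
ee_rot: [-3.124, -0.007, -1.548]
ft_force: [-0.3, 0.2, -1.2]
opening: 0.0129
```

```bash
python3 plan.py .68 -.154 .2 -119.7
```

```text
t9.42 pos [ 0.5616 -0.3269  0.1534] rpy [-179.    -0.4  -88.7] op 0.0129 F [-0.3  0.2 -1.2]
delta cm [-16.98 -12.32  -4.56] spin 31.0 j6 end -73 z [ 0.018 -0.007 -1.   ]
```

Call:
{"fn": "apply_moves", "kwargs": {"delta_pos": [[-4,-3,-2],[-8,-6,-2],[-12,-8,-2],[-14,-10,-2],[-14,-10,-2]], "spin": [7,14,21,28,31], "fingers": [0.8,0.8,0.8,0.8,0.8]}}

```text
clock: 9.83
ee_pos: [0.6599, -0.1784, 0.1733]
ee_rot: [-3.122, 0.007, -2.08]
ft_force: [0.4, 0.3, -1.8]
opening: 0.0132
```

Call:
{"fn": "apply_moves", "kwargs": {"delta_pos": [[0,0,0],[0,0,0],[0,0,0]], "spin": [0,0,0], "fingers": [0.8,0.8,0.8]}}

```text
clock: 10.08
ee_pos: [0.6558, -0.185, 0.1728]
ee_rot: [-3.123, 0.002, -2.081]
ft_force: [-0.1, -0.3, -1.7]
opening: 0.013
```

```bash
python3 plan.py .6310 -.2406 .15 -119.7;python3 wfit.py tub_wide_square c .631 -.2406 -30
```

```text
t10.08 pos [ 0.6558 -0.185   0.1728] rpy [-1.790e+02  1.000e-01 -1.192e+02] op 0.0130 F [-0.1 -0.3 -1.7]
delta cm [ 6.07 -0.51  2.28] spin 0.48 j6 end -81 z [ 0.017 -0.007 -1.   ]
tub_wide_square fit [ 0.6314 -0.2405 -0.5208] deg 60.2 cost 3282
```

View pics/w_cf.png

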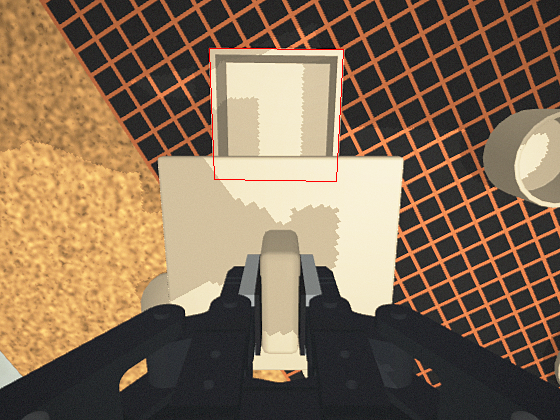

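Call:
{"fn": "apply_moves", "kwargs": {"delta_pos": [[3,-0.5,0],[6.1,-0.5,0],[6.1,-0.5,2],[6.1,-0.5,5],[6.1,-0.5,5]], "spin": [0.5,0.5,0.5,0.5,0.5], "fingers": [0.8,0.8,0.8,0.8,0.8]}}

```text
clock: 10.55
ee_pos: [0.6272, -0.2414, 0.1178]
ee_rot: [-3.132, 0.001, -2.093]
ft_force: [-0.9, 0.6, -3.4]
opening: 0.0128
```

Call:
{"fn": "apply_moves", "kwargs": {"delta_pos": [[0,0,0.5],[0,0,1],[0,0,1],[0,0,1]], "spin": [0,0,0,0], "fingers": [0.8,0.8,0.8,0.8]}}

```text
clock: 10.88
ee_pos: [0.6331, -0.2406, 0.1143]
ee_rot: [-3.121, 0.003, -2.09]
ft_force: [-0.1, -0.2, -1.3]
opening: 0.0127
```

```bash
python3 plan.py .6314 -.2405 .064 -119.8
```

```text
t10.88 pos [ 0.6331 -0.2406  0.1143] rpy [-178.8    0.2 -119.7] op 0.0127 F [-0.1 -0.2 -1.3]
delta cm [0.09 0.26 5.02] spin 0.08 j6 end -81 z [ 0.02  -0.008 -1.   ]
```

Call:
{"fn": "apply_moves", "kwargs": {"delta_pos": [[0.1,0.2,1.5],[0.1,0.25,3],[0.1,0.25,3.8],[0.1,0.25,3.8],[0.1,0.25,3.8]], "spin": [0,0,0,0,0], "fingers": [0.8,0.8,0.8,0.8,0.8]}}

```text
clock: 11.3
ee_pos: [0.6306, -0.2402, 0.0754]
ee_rot: [-3.122, 0.003, -2.089]
ft_force: [0.2, 0.1, -0.2]
opening: 0.013
```

```bash
python3 plan.py .6314 -.2405 .064 -119.8
```

```text
t11.30 pos [ 0.6306 -0.2402  0.0754] rpy [-178.9    0.2 -119.7] op 0.0130 F [ 0.2  0.1 -0.2]
delta cm [-0.01 -0.06  1.14] spin 0.08 j6 end -81 z [ 0.018 -0.007 -1.   ]
```

Call:
{"fn": "apply_moves", "kwargs": {"delta_pos": [[0,0,0.3],[0,0,0.6],[0,0,0.9],[0,0,1.1],[0,0,1.1]], "spin": [0,0,0,0,0], "fingers": [0.8,0.8,0.8,0.8,0.8]}}

```text
clock: 11.72
ee_pos: [0.6311, -0.2406, 0.0649]
ee_rot: [-3.121, 0.003, -2.09]
ft_force: [-0.2, 0.6, 1.6]
opening: 0.0128
```

```bash
python3 plan.py .6314 -.2405 .064 -119.8
```

```text
t11.72 pos [ 0.6311 -0.2406  0.0649] rpy [-178.8    0.2 -119.7] op 0.0128 F [-0.2  0.6  1.6]
delta cm [-0.02 -0.02  0.09] spin 0.06 j6 end -81 z [ 0.019 -0.008 -1.   ]
```

Call:
{"fn": "apply_moves", "kwargs": {"delta_pos": [[0,0,0.1],[0,0,0.1],[0,0,0.1]], "spin": [0,0,0], "fingers": [0.8,0.8,0.8]}}

```text
clock: 11.97
ee_pos: [0.6312, -0.2406, 0.0646]
ee_rot: [-3.121, 0.003, -2.09]
ft_force: [-1.3, 1.6, 6.2]
opening: 0.0133
```

Call:
{"fn": "apply_moves", "kwargs": {"delta_pos": [[0,0,0],[0,0,0],[0,0,0],[0,0,0],[0,0,0]], "spin": [0,0,0,0,0], "fingers": [1.6,2.5,4,5,5]}}

```text
clock: 12.38
ee_pos: [0.6306, -0.2405, 0.0628]
ee_rot: [-3.123, 0.003, -2.09]
ft_force: [-0.8, -0.3, -0.3]
opening: 0.0496
```

Call:
{"fn": "apply_moves", "kwargs": {"delta_pos": [[0,0,-2],[0,0,-5],[0,0,-9],[0,0,-12],[0,0,-12]], "spin": [0,0,0,0,0], "fingers": [5,5,5,5,5]}}

```text
clock: 12.8
ee_pos: [0.6324, -0.2411, 0.191]
ee_rot: [-3.11, 0.005, -2.09]
ft_force: [1.2, 0.5, 1.1]
opening: 0.0501
```

```bash
python3 wfit.py lid_wide_square d .6314 -.2405 -119.8 .042;python3 plan.py .4778 .0994 .2 -46
```

```text
lid_wide_square fit [ 0.6326 -0.2403 -0.5214] deg 60.1 cost 832
t12.85 pos [ 0.6313 -0.2407  0.1878] rpy [-178.4    0.2 -119.7] op 0.0505 F [ 0.1  0.2 -0.8]
delta cm [-21.92  30.15  -1.98] spin -73.74 j6 end -122 z [ 0.027 -0.01  -1.   ]
```

View pics/w_df.png

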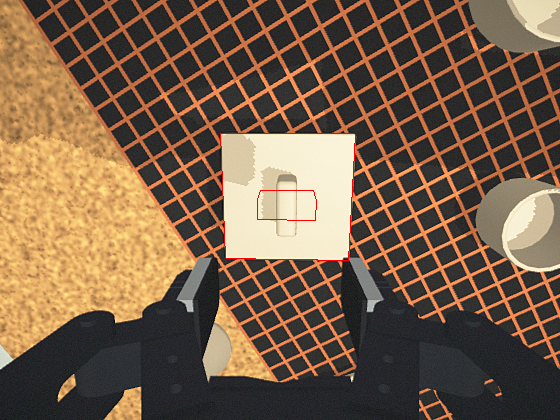

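Call:
{"fn": "apply_moves", "kwargs": {"delta_pos": [[-11,15,-2],[-22,30.2,-2],[-22,30.2,-2],[-22,30.2,-2],[-22,30.2,-2]], "spin": [-35,-73.7,-73.7,-73.7,-73.7], "fingers": [5,5,5,5,5]}}

```text
clock: 13.27
ee_pos: [0.5412, -0.0484, 0.191]
ee_rot: [-3.126, -0.009, -1.459]
ft_force: [0.2, 0.9, -0.0]
opening: 0.0502
```

```bash
python3 plan.py .4778 .0994 .2 -46
```

```text
t13.27 pos [ 0.5412 -0.0484  0.191 ] rpy [-179.1   -0.5  -83.6] op 0.0502 F [ 0.2  0.9 -0. ]
delta cm [-15.38   4.64  -1.1 ] spin -37.62 j6 end -122 z [ 0.016 -0.007 -1.   ]
```

Call:
{"fn": "apply_moves", "kwargs": {"delta_pos": [[-13.5,4,0],[-13.5,4,0],[-13.5,4,0],[-13.5,4,0],[-13.5,4,0]], "spin": [-37,-37,-37,-37,-37], "fingers": [5,5,5,5,5]}}

```text
clock: 13.68
ee_pos: [0.4862, 0.0833, 0.1892]
ee_rot: [-3.135, -0.015, -0.829]
ft_force: [0.4, -0.6, -0.1]
opening: 0.0503
```

Call:
{"fn": "apply_moves", "kwargs": {"delta_pos": [[0,0,0],[0,0,0]], "spin": [0,0], "fingers": [5,5]}}

```text
clock: 13.85
ee_pos: [0.4885, 0.0802, 0.1896]
ee_rot: [-3.134, -0.017, -0.843]
ft_force: [0.4, 0.4, -0.6]
opening: 0.0503
```

```bash
sed -i "s/yaws=\[p0\[2\]\] if 'round' in name or name=='blank' else/yaws=[p0[2]] if 'round' in name or name=='blank' else/" fit.py; python3 wfit.py lid_small_round e .4778 .0994 -46;python3 plan.py .4778 .0994 .02 -46
```

```text
lid_small_round fit [ 0.4787  0.0995 -0.7305] deg 48.1 cost 331
t13.90 pos [0.4889 0.0798 0.1898] rpy [-179.6   -1.   -48.3] op 0.0497 F [-0.1 -0.2 -0.9]
delta cm [-2.49 -0.34 16.94] spin -2.31 j6 end -122 z [ 0.017 -0.008 -1.   ]
```

View pics/w_ef.png

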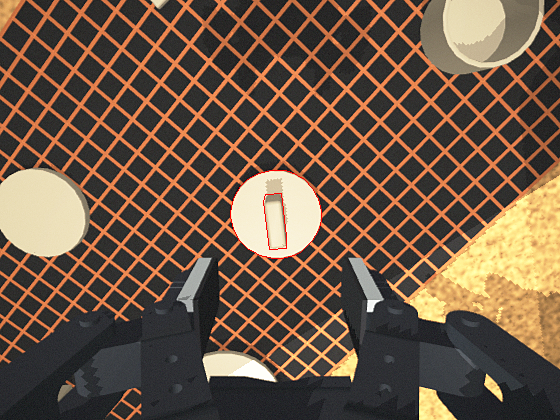

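```bash
python3 - <<'E'
import cv2,numpy as np
a=cv2.imread('pics/w_e.png')[160:270,220:335];b=cv2.imread('pics/w_ef.png')[160:270,220:335]
cv2.imwrite('pics/ez.png',cv2.resize(np.hstack([a,b]),None,fx=3.4,fy=3.4,interpolation=cv2.INTER_CUBIC))
E
```

```text
(no output)
```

View pics/ez.png

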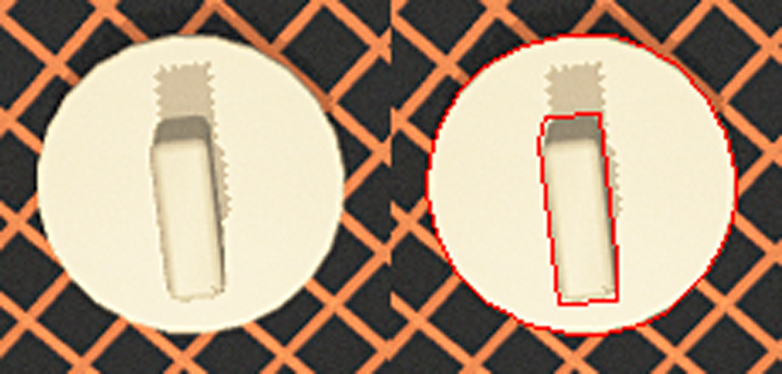

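```bash
python3 plan.py .4787 .0995 .022 -42.3
```

```text
t13.90 pos [0.4889 0.0798 0.1898] rpy [-179.6   -1.   -48.3] op 0.0497 F [-0.1 -0.2 -0.9]
delta cm [-2.43 -0.42 16.74] spin -6.01 j6 end -126 z [ 0.017 -0.008 -1.   ]
```

Call:
{"fn": "apply_moves", "kwargs": {"delta_pos": [[-2.4,-0.4,2],[-2.4,-0.4,5],[-2.4,-0.4,8.5],[-2.4,-0.4,12],[-2.4,-0.4,12.5]], "spin": [-6,-6,-6,-6,-6], "fingers": [5,5,5,5,5]}}

```text
clock: 14.32
ee_pos: [0.4741, 0.098, 0.06]
ee_rot: [3.141, -0.013, -0.739]
ft_force: [-0.7, -0.4, 0.2]
opening: 0.0502
```

Call:
{"fn": "apply_moves", "kwargs": {"delta_pos": [[0,0,1],[0,0,1.5],[0,0,1.5],[0,0,1.5]], "spin": [0,0,0,0], "fingers": [5,5,5,5]}}

```text
clock: 14.65
ee_pos: [0.4794, 0.0994, 0.051]
ee_rot: [-3.134, -0.019, -0.737]
ft_force: [-0.2, 0.2, -0.5]
opening: 0.0499
```

```bash
python3 plan.py .4787 .0995 .022 -42.3
```

```text
t14.65 pos [0.4794 0.0994 0.051 ] rpy [-179.6   -1.1  -42.2] op 0.0499 F [-0.2  0.2 -0.5]
delta cm [-0.11  0.06  2.89] spin 0.09 j6 end -126 z [ 0.019 -0.007 -1.   ]
```

Call:
{"fn": "apply_moves", "kwargs": {"delta_pos": [[-0.1,0,1],[-0.1,0,2],[-0.1,0,2.9],[-0.1,0,2.9],[-0.1,0,2.9]], "spin": [0,0,0,0,0], "fingers": [5,5,5,5,5]}}

```text
clock: 15.07
ee_pos: [0.4785, 0.1001, 0.0214]
ee_rot: [-3.135, -0.018, -0.736]
ft_force: [0.7, -0.9, 0.2]
opening: 0.05
```

Call:
{"fn": "apply_moves", "kwargs": {"delta_pos": [[0,0,0],[0,0,0],[0,0,0],[0,0,0],[0,0,0]], "spin": [0,0,0,0,0], "fingers": [3,0.8,0.8,0.8,0.8]}}

```text
clock: 15.48
ee_pos: [0.479, 0.1002, 0.0219]
ee_rot: [-3.134, -0.019, -0.735]
ft_force: [-0.6, 0.1, 6.7]
opening: 0.0128
```

```bash
python3 plan.py .4787 .0995 .022 -42.3
```

```text
t15.48 pos [0.479  0.1002 0.0219] rpy [-179.5   -1.1  -42.1] op 0.0128 F [-0.6  0.1  6.7]
delta cm [ 0.02  0.08 -0.01] spin 0.17 j6 end -126 z [ 0.02  -0.007 -1.   ]
```

Call:
{"fn": "apply_moves", "kwargs": {"delta_pos": [[0,0,-0.5],[0,0,-1.5],[0,0,-4],[0,0,-7],[0,0,-10]], "spin": [0,0,0,0,0], "fingers": [0.8,0.8,0.8,0.8,0.8]}}

```text
clock: 15.9
ee_pos: [0.4754, 0.1006, 0.1217]
ee_rot: [-3.137, -0.017, -0.735]
ft_force: [0.9, -0.1, -1.4]
opening: 0.0127
```

```bash
python3 plan.py .397 -.053 .175 -42
```

```text
t15.90 pos [0.4754 0.1006 0.1217] rpy [-179.7   -1.   -42.1] op 0.0127 F [ 0.9 -0.1 -1.4]
delta cm [ 4.58 16.62 -5.34] spin -0.12 j6 end -146 z [ 0.016 -0.008 -1.   ]
```

Call:
{"fn": "apply_moves", "kwargs": {"delta_pos": [[1,3.5,-3],[2,7,-5],[3.3,11,-5.3],[4.6,14.5,-5.3],[4.6,16.6,-5.3]], "spin": [0,0,0,0,0], "fingers": [0.8,0.8,0.8,0.8,0.8]}}

```text
clock: 16.32
ee_pos: [0.3976, -0.0557, 0.1748]
ee_rot: [-3.135, -0.021, -0.737]
ft_force: [-0.5, 0.1, -0.0]
opening: 0.0129
```

Call:
{"fn": "apply_moves", "kwargs": {"delta_pos": [[0,0,0],[0,0,0],[0,0,0]], "spin": [0,0,0], "fingers": [0.8,0.8,0.8]}}

```text
clock: 16.57
ee_pos: [0.3987, -0.0526, 0.174]
ee_rot: [-3.134, -0.019, -0.736]
ft_force: [0.8, 0.4, -1.5]
opening: 0.0132
```

```bash
python3 wfit.py tub_small_round f .4675 -.1158 0; python3 plan.py .4675 -.1150 .12 -42
```

```text
tub_small_round fit [ 0.4683 -0.1161  0.0831] deg 4.8 cost 101
t16.62 pos [ 0.399  -0.0523  0.1739] rpy [-179.6   -1.1  -42.1] op 0.0128 F [ 0.4  0.3 -1.4]
delta cm [9.18 0.11 5.56] spin -0.09 j6 end -152 z [ 0.019 -0.007 -1.   ]
```

View pics/w_ff.png

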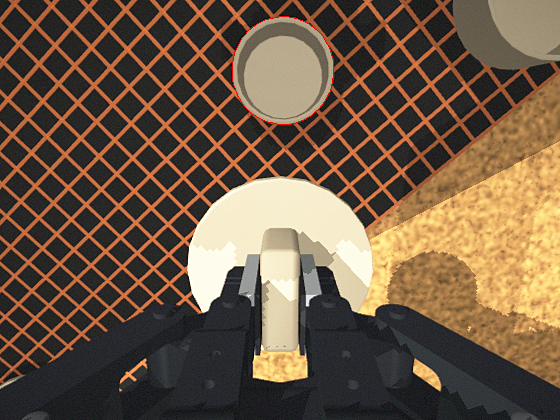

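```bash
python3 plan.py .4685 -.1158 .105 -42
```

```text
t16.62 pos [ 0.399  -0.0523  0.1739] rpy [-179.6   -1.1  -42.1] op 0.0128 F [ 0.4  0.3 -1.4]
delta cm [9.28 0.11 7.06] spin -0.09 j6 end -152 z [ 0.019 -0.007 -1.   ]
```

Call:
{"fn": "apply_moves", "kwargs": {"delta_pos": [[3,0.1,0],[6.5,0.1,0],[9.3,0.1,2],[9.3,0.1,5],[9.3,0.1,7]], "spin": [0,0,0,0,0], "fingers": [0.8,0.8,0.8,0.8,0.8]}}

```text
clock: 17.03
ee_pos: [0.4704, -0.1164, 0.1038]
ee_rot: [-3.134, -0.019, -0.734]
ft_force: [-0.9, 0.8, -1.2]
opening: 0.0129
```

Call:
{"fn": "apply_moves", "kwargs": {"delta_pos": [[0,0,1],[0,0,2],[0,0,3],[0,0,3],[0,0,3]], "spin": [0,0,0,0,0], "fingers": [0.8,0.8,0.8,0.8,0.8]}}

```text
clock: 17.45
ee_pos: [0.4687, -0.1156, 0.0749]
ee_rot: [-3.135, -0.017, -0.733]
ft_force: [0.3, 0.4, -0.4]
opening: 0.0132
```

```bash
python3 plan.py .4685 -.1158 .058 -42
```

```text
t17.45 pos [ 0.4687 -0.1156  0.0749] rpy [-179.6   -1.   -42. ] op 0.0132 F [ 0.3  0.4 -0.4]
delta cm [-0.02  0.04  1.69] spin -0.02 j6 end -152 z [ 0.017 -0.007 -1.   ]
```

Call:
{"fn": "apply_moves", "kwargs": {"delta_pos": [[0,0,0.5],[0,0,1],[0,0,1.4],[0,0,1.7],[0,0,1.7]], "spin": [0,0,0,0,0], "fingers": [0.8,0.8,0.8,0.8,0.8]}}

```text
clock: 17.87
ee_pos: [0.469, -0.1166, 0.059]
ee_rot: [-3.134, -0.019, -0.735]
ft_force: [-0.3, 0.9, 2.9]
opening: 0.0129
```

```bash
python3 plan.py .4685 -.1158 .058 -42
```

```text
t17.87 pos [ 0.469  -0.1166  0.059 ] rpy [-179.6   -1.1  -42.1] op 0.0129 F [-0.3  0.9  2.9]
delta cm [-0.09 -0.03  0.1 ] spin -0.12 j6 end -152 z [ 0.019 -0.007 -1.   ]
```

Contact at the expected height. Releasing and rising.

Call:
{"fn": "apply_moves", "kwargs": {"delta_pos": [[0,0,0.1],[0,0,0.1],[0,0,0.1],[0,0,0.1],[0,0,0.1]], "spin": [0,0,0,0,0], "fingers": [0.8,1.6,2.5,4,5]}}

```text
clock: 18.28
ee_pos: [0.4689, -0.1168, 0.0575]
ee_rot: [-3.135, -0.018, -0.735]
ft_force: [-0.5, 1.3, 0.5]
opening: 0.0485
```

Call:
{"fn": "apply_moves", "kwargs": {"delta_pos": [[0,0,0],[0,0,-2],[0,0,-6],[0,0,-10],[0,0,-13]], "spin": [0,0,0,0,0], "fingers": [5,5,5,5,5]}}

```text
clock: 18.7
ee_pos: [0.4669, -0.1159, 0.1901]
ee_rot: [-3.134, -0.02, -0.735]
ft_force: [1.9, 0.2, -0.9]
opening: 0.0503
```

```bash
python3 wfit.py lid_small_round g .4685 -.116 -42 .037;python3 plan.py .3868 .2785 .2 -77
```

```text
lid_small_round fit [ 0.4698 -0.1168 -0.6497] deg 52.8 cost 349
t18.75 pos [ 0.4703 -0.1167  0.1955] rpy [-179.3   -1.6  -42.1] op 0.0501 F [ 2.6 -1.3  3.5]
delta cm [-32.68 -23.72  -1.08] spin 34.87 j6 end -67 z [ 0.029 -0.01  -1.   ]
```

View pics/w_gf.png

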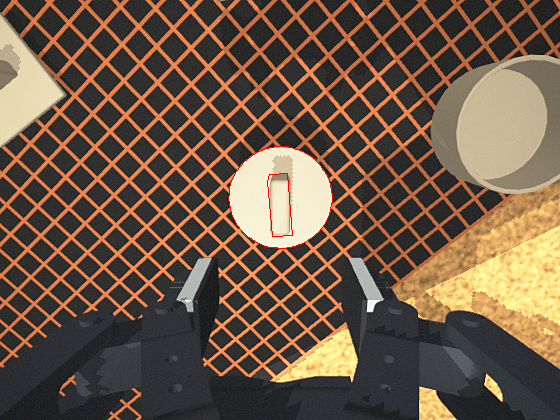

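Call:
{"fn": "apply_moves", "kwargs": {"delta_pos": [[-32.7,-23.7,-1],[-32.7,-23.7,-1],[-32.7,-23.7,-1],[-32.7,-23.7,-1],[-32.7,-23.7,-1]], "spin": [34.9,34.9,34.9,34.9,34.9], "fingers": [5,5,5,5,5]}}

```text
clock: 19.17
ee_pos: [0.43, 0.0598, 0.19]
ee_rot: [-3.126, -0.012, -1.274]
ft_force: [0.6, 1.2, 0.7]
opening: 0.0502
```

```bash
python3 plan.py .3868 .2785 .2 -77
```

```text
t19.17 pos [0.43   0.0598 0.19  ] rpy [-179.1   -0.7  -73. ] op 0.0502 F [0.6 1.2 0.7]
delta cm [-22.17  -2.29  -1.23] spin 4.01 j6 end -67 z [ 0.019 -0.007 -1.   ]
```

Call:
{"fn": "apply_moves", "kwargs": {"delta_pos": [[-20,-2,0],[-20,-2,0],[-20,-2,0],[-20,-2,0],[-20,-2,0]], "spin": [2,2,2,2,2], "fingers": [5,5,5,5,5]}}

```text
clock: 19.58
ee_pos: [0.3891, 0.2579, 0.1878]
ee_rot: [-3.125, -0.011, -1.302]
ft_force: [1.0, -0.7, 0.2]
opening: 0.0503
```

Call:
{"fn": "apply_moves", "kwargs": {"delta_pos": [[0,0,0],[0,0,0],[0,0,0]], "spin": [0,0,0], "fingers": [5,5,5]}}

```text
clock: 19.83
ee_pos: [0.3897, 0.2549, 0.1875]
ee_rot: [-3.127, -0.013, -1.302]
ft_force: [-0.1, -0.6, -0.5]
opening: 0.0503
```

```bash
python3 wfit.py lid_wide_round h .3868 .2785 -77;python3 plan.py .3868 .2785 .022 -77
python3 - <<'E'
import cv2,numpy as np
b=cv2.imread('pics/w_hf.png')[:300]
cv2.imwrite('pics/hz.png',cv2.resize(b,None,fx=1.42,fy=1.42,interpolation=cv2.INTER_CUBIC))
E
```

```text
lid_wide_round fit [ 0.3878  0.277  -1.2669] deg 17.4 cost 904
t19.88 pos [0.3899 0.2544 0.1876] rpy [-179.2   -0.7  -74.7] op 0.0500 F [-1.   1.4  0. ]
delta cm [-2.61 -0.1  16.53] spin 2.31 j6 end -67 z [ 0.018 -0.008 -1.   ]
```

View pics/hz.png

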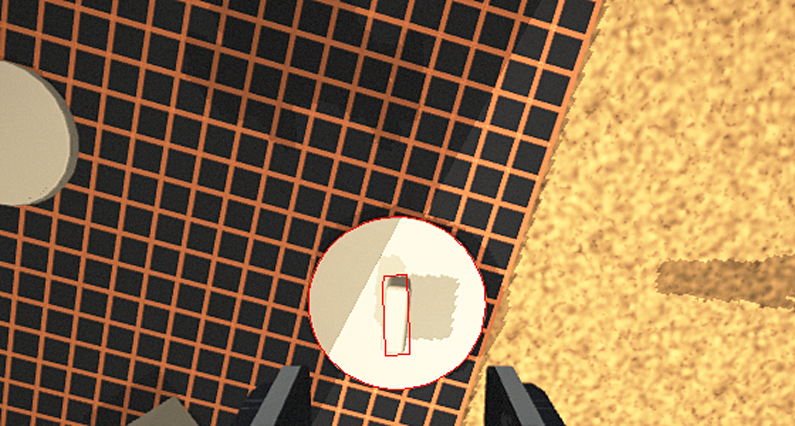

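```bash
python3 - <<'E'
import cv2,numpy as np
a=cv2.imread('pics/w_h.png')[145:275,215:345];b=cv2.imread('pics/w_hf.png')[145:275,215:345]
cv2.imwrite('pics/hz2.png',cv2.resize(np.hstack([a,b]),None,fx=3,fy=3,interpolation=cv2.INTER_CUBIC))
E
```

```text
(no output)
```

View pics/hz2.png

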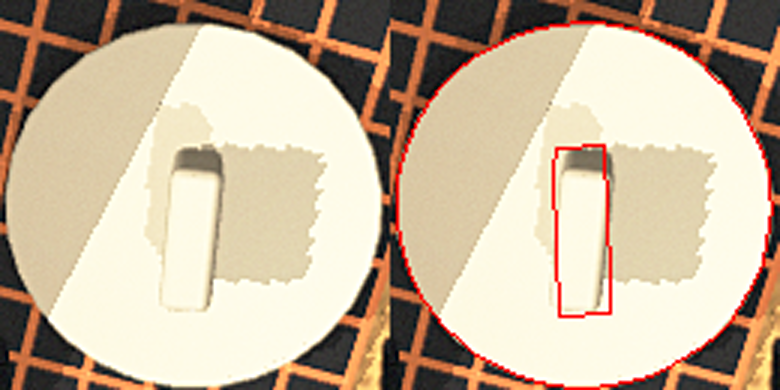

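```bash
python3 plan.py .3878 .2772 .022 -78
```

```text
t19.88 pos [0.3899 0.2544 0.1876] rpy [-179.2   -0.7  -74.7] op 0.0500 F [-1.   1.4  0. ]
delta cm [-2.46 -0.16 16.53] spin 3.31 j6 end -66 z [ 0.018 -0.008 -1.   ]
```

Call:
{"fn": "apply_moves", "kwargs": {"delta_pos": [[-2.5,-0.2,2],[-2.5,-0.2,5],[-2.5,-0.2,8.5],[-2.5,-0.2,12],[-2.5,-0.2,13.5]], "spin": [3.3,3.3,3.3,3.3,3.3], "fingers": [5,5,5,5,5]}}

```text
clock: 20.3
ee_pos: [0.386, 0.2756, 0.0491]
ee_rot: [-3.13, -0.013, -1.363]
ft_force: [-0.1, -0.8, 0.1]
opening: 0.0497
```

Call:
{"fn": "apply_moves", "kwargs": {"delta_pos": [[0,0,0],[0,0,0],[0,0,0]], "spin": [0,0,0], "fingers": [5,5,5]}}

```text
clock: 20.55
ee_pos: [0.3891, 0.2788, 0.0539]
ee_rot: [-3.123, -0.01, -1.362]
ft_force: [-0.2, -0.4, 0.3]
opening: 0.0499
```

```bash
python3 plan.py .3878 .2772 .022 -78
```

```text
t20.55 pos [0.3891 0.2788 0.0539] rpy [-179.    -0.6  -78.1] op 0.0499 F [-0.2 -0.4  0.3]
delta cm [0.09 0.22 3.18] spin -0.05 j6 end -66 z [ 0.02  -0.006 -1.   ]
```

Call:
{"fn": "apply_moves", "kwargs": {"delta_pos": [[0.1,0.1,1],[0.1,0.2,2],[0.1,0.2,3.1],[0.1,0.2,3.1],[0.1,0.2,3.1]], "spin": [0,0,0,0,0], "fingers": [5,5,5,5,5]}}

```text
clock: 20.97
ee_pos: [0.3875, 0.2777, 0.0229]
ee_rot: [-3.124, -0.01, -1.361]
ft_force: [-0.3, -0.6, 0.4]
opening: 0.0504
```

```bash
python3 plan.py .3878 .2772 .022 -78
```

```text
t20.97 pos [0.3875 0.2777 0.0229] rpy [-179.    -0.6  -78. ] op 0.0504 F [-0.3 -0.6  0.4]
delta cm [ 0.05 -0.01  0.09] spin 0.02 j6 end -66 z [ 0.02  -0.006 -1.   ]
```

Call:
{"fn": "apply_moves", "kwargs": {"delta_pos": [[0,0,0],[0,0,0],[0,0,0],[0,0,0],[0,0,0]], "spin": [0,0,0,0,0], "fingers": [3,0.8,0.8,0.8,0.8]}}

```text
clock: 21.38
ee_pos: [0.3873, 0.278, 0.023]
ee_rot: [-3.124, -0.01, -1.361]
ft_force: [-1.1, 0.2, 8.4]
opening: 0.0126
```

```bash
python3 plan.py .3878 .2772 .022 -78
```

```text
t21.38 pos [0.3873 0.278  0.023 ] rpy [-179.    -0.6  -78. ] op 0.0126 F [-1.1  0.2  8.4]
delta cm [ 0.09 -0.03  0.1 ] spin 0.04 j6 end -66 z [ 0.02  -0.006 -1.   ]
```

Call:
{"fn": "apply_moves", "kwargs": {"delta_pos": [[0,0,-0.5],[0,0,-1.5],[0,0,-4],[0,0,-8],[0,0,-12]], "spin": [0,0,0,0,0], "fingers": [0.8,0.8,0.8,0.8,0.8]}}

```text
clock: 21.8
ee_pos: [0.383, 0.2772, 0.1421]
ee_rot: [-3.129, -0.012, -1.36]
ft_force: [1.0, 0.9, -0.3]
opening: 0.0129
```

```bash
python3 plan.py .367 -.178 .19 -78
```

```text
t21.80 pos [0.383  0.2772 0.1421] rpy [-179.3   -0.7  -77.9] op 0.0129 F [ 1.   0.9 -0.3]
delta cm [44.23 11.01 -4.38] spin 0.05 j6 end -128 z [ 0.015 -0.01  -1.   ]
```

Call:
{"fn": "apply_moves", "kwargs": {"delta_pos": [[3,1,-2],[7,2,-3],[11,3,-4],[15,4,-4.5],[19,5,-4.5]], "spin": [0,0,0,0,0], "fingers": [0.8,0.8,0.8,0.8,0.8]}}

```text
clock: 22.22
ee_pos: [0.3747, 0.082, 0.1895]
ee_rot: [-3.122, -0.011, -1.359]
ft_force: [0.5, -0.4, -0.7]
opening: 0.0125
```

Call:
{"fn": "apply_moves", "kwargs": {"delta_pos": [[4,1,0],[8,2,0],[12,3,0],[16,4,0],[19,4.5,0]], "spin": [0,0,0,0,0], "fingers": [0.8,0.8,0.8,0.8,0.8]}}

```text
clock: 22.63
ee_pos: [0.3689, -0.1147, 0.1896]
ee_rot: [-3.125, -0.012, -1.362]
ft_force: [0.3, 1.0, -1.3]
opening: 0.0133
```

Call:
{"fn": "apply_moves", "kwargs": {"delta_pos": [[2,0.5,0],[4,1,0],[5.5,1.3,0],[5.5,1.3,0],[5.5,1.3,0]], "spin": [0,0,0,0,0], "fingers": [0.8,0.8,0.8,0.8,0.8]}}

```text
clock: 23.05
ee_pos: [0.3686, -0.1687, 0.1896]
ee_rot: [-3.125, -0.01, -1.362]
ft_force: [-0.6, -0.1, -1.3]
opening: 0.0131
```

```bash
python3 plan.py .367 -.178 .19 -78; python3 wfit.py tub_wide_round i .3898 -.2855 0
```

```text
t23.05 pos [ 0.3686 -0.1687  0.1896] rpy [-179.1   -0.6  -78.1] op 0.0131 F [-0.6 -0.1 -1.3]
delta cm [ 0.88  0.34 -0.04] spin -0.06 j6 end -128 z [ 0.018 -0.007 -1.   ]
tub_wide_round fit [ 0.3903 -0.2858  0.0696] deg 4.0 cost 94
```

View pics/w_if.png

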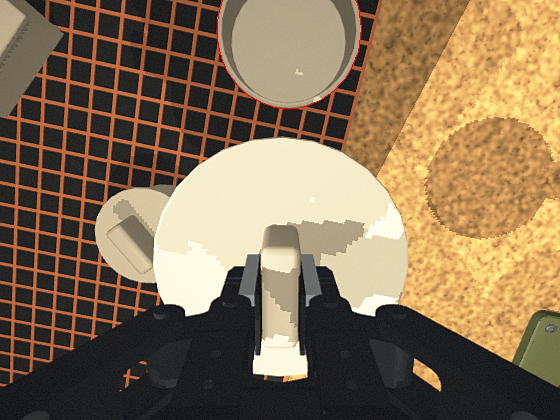

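```bash
python3 plan.py .390 -.2850 .11 -78
```

```text
t23.10 pos [ 0.3684 -0.1681  0.1895] rpy [-179.1   -0.6  -78. ] op 0.0127 F [-0.8  0.1 -1.2]
delta cm [11.81  0.45  8.06] spin 0.01 j6 end -138 z [ 0.018 -0.006 -1.   ]
```

Call:
{"fn": "apply_moves", "kwargs": {"delta_pos": [[3.5,0.4,0],[7,0.4,0],[10,0.4,1],[11.8,0.4,4],[11.8,0.4,7]], "spin": [0,0,0,0,0], "fingers": [0.8,0.8,0.8,0.8,0.8]}}

```text
clock: 23.52
ee_pos: [0.3945, -0.2891, 0.1217]
ee_rot: [-3.12, -0.017, -1.362]
ft_force: [0.3, -0.5, -1.7]
opening: 0.0127
```

Call:
{"fn": "apply_moves", "kwargs": {"delta_pos": [[0,0,1.5],[0,0,3],[0,0,4],[0,0,4],[0,0,4]], "spin": [0,0,0,0,0], "fingers": [0.8,0.8,0.8,0.8,0.8]}}

```text
clock: 23.93
ee_pos: [0.3914, -0.2841, 0.0805]
ee_rot: [-3.126, -0.009, -1.359]
ft_force: [-0.7, -1.1, -0.6]
opening: 0.0127
```

```bash
python3 plan.py .390 -.2850 .064 -78
```

```text
t23.93 pos [ 0.3914 -0.2841  0.0805] rpy [-179.1   -0.5  -77.9] op 0.0127 F [-0.7 -1.1 -0.6]
delta cm [0.05 0.18 1.64] spin 0.14 j6 end -138 z [ 0.017 -0.006 -1.   ]
```

Call:
{"fn": "apply_moves", "kwargs": {"delta_pos": [[0,0.1,0.5],[0,0.1,0.9],[0,0.1,1.3],[0,0.1,1.6],[0,0.1,1.6]], "spin": [0,0,0,0,0], "fingers": [0.8,0.8,0.8,0.8,0.8]}}

```text
clock: 24.35
ee_pos: [0.3912, -0.2859, 0.0652]
ee_rot: [-3.125, -0.011, -1.361]
ft_force: [-0.4, 0.1, 1.3]
opening: 0.0134
```

```bash
python3 plan.py .390 -.2850 .064 -78
```

```text
t24.35 pos [ 0.3912 -0.2859  0.0652] rpy [-179.    -0.6  -78. ] op 0.0134 F [-0.4  0.1  1.3]
delta cm [-0.11  0.1   0.11] spin 0.05 j6 end -138 z [ 0.019 -0.008 -1.   ]
```

Call:
{"fn": "apply_moves", "kwargs": {"delta_pos": [[0,0,0.1],[0,0,0.1],[0,0,0.1]], "spin": [0,0,0], "fingers": [0.8,0.8,0.8]}}

```text
clock: 24.6
ee_pos: [0.3913, -0.2859, 0.0649]
ee_rot: [-3.124, -0.011, -1.361]
ft_force: [-1.5, 2.7, 10.1]
opening: 0.0127
```

Call:
{"fn": "apply_moves", "kwargs": {"delta_pos": [[0,0,0],[0,0,0],[0,0,0],[0,0,0],[0,0,0]], "spin": [0,0,0,0,0], "fingers": [1.6,2.5,4,5,5]}}

```text
clock: 25.02
ee_pos: [0.3909, -0.2858, 0.0636]
ee_rot: [-3.125, -0.011, -1.361]
ft_force: [-0.9, 0.1, 0.0]
opening: 0.0498
```

Call:
{"fn": "apply_moves", "kwargs": {"delta_pos": [[0,0,-2],[0,0,-5],[0,0,-9],[0,0,-12],[0,0,-12]], "spin": [0,0,0,0,0], "fingers": [5,5,5,5,5]}}

```text
clock: 25.43
ee_pos: [0.3921, -0.2875, 0.1898]
ee_rot: [-3.118, -0.019, -1.361]
ft_force: [1.7, -0.8, 0.8]
opening: 0.0497
```

```bash
python3 wfit.py lid_wide_round j .390 -.286 -78 .042;python3 plan.py .6890 -.0055 .2 -97.3
```

```text
lid_wide_round fit [ 0.3924 -0.2871 -1.272 ] deg 17.1 cost 751
t25.48 pos [ 0.3911 -0.2867  0.1871] rpy [-178.8   -1.   -78. ] op 0.0498 F [ 1.   0.2 -0.2]
delta cm [-21.27 -35.03  -0.89] spin 19.34 j6 end -83 z [ 0.025 -0.012 -1.   ]
```

View pics/w_jf.png

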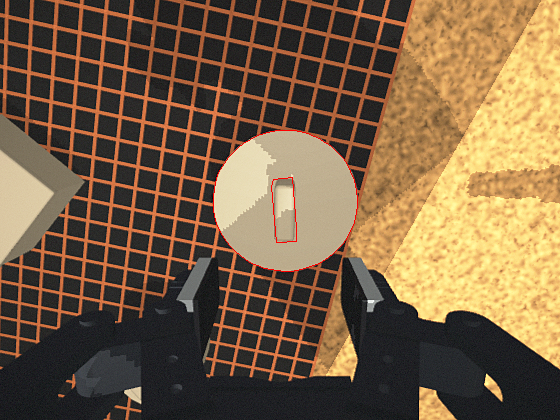

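Call:
{"fn": "apply_moves", "kwargs": {"delta_pos": [[-21.3,-35,-1],[-21.3,-35,-1],[-21.3,-35,-1],[-21.3,-35,-1],[-21.3,-35,-1]], "spin": [19.3,19.3,19.3,19.3,19.3], "fingers": [5,5,5,5,5]}}

```text
clock: 25.9
ee_pos: [0.5314, -0.1491, 0.1886]
ee_rot: [-3.125, -0.005, -1.699]
ft_force: [0.7, -0.5, 0.1]
opening: 0.0499
```

```bash
python3 plan.py .6890 -.0055 .2 -97.3
```

```text
t25.90 pos [ 0.5314 -0.1491  0.1886] rpy [-179.    -0.3  -97.3] op 0.0499 F [ 0.7 -0.5  0.1]
delta cm [-16.25 -13.82  -0.98] spin -0.02 j6 end -83 z [ 0.016 -0.007 -1.   ]
```

Call:
{"fn": "apply_moves", "kwargs": {"delta_pos": [[-15,-13,0],[-15,-13,0],[-15,-13,0],[-15,-13,0],[-15,-13,0]], "spin": [0,0,0,0,0], "fingers": [5,5,5,5,5]}}

```text
clock: 26.32
ee_pos: [0.6805, -0.0155, 0.1896]
ee_rot: [-3.125, -0.004, -1.696]
ft_force: [0.6, -0.1, -0.2]
opening: 0.0499
```

Call:
{"fn": "apply_moves", "kwargs": {"delta_pos": [[0,0,0],[0,0,0],[0,0,0]], "spin": [0,0,0], "fingers": [5,5,5]}}

```text
clock: 26.57
ee_pos: [0.6779, -0.0183, 0.19]
ee_rot: [-3.126, -0.006, -1.697]
ft_force: [0.8, 0.0, 0.8]
opening: 0.05
```

```bash
python3 plan.py .6890 -.0055 .022 -97.3;  python3 wfit.py lid_small_square k .6890 -.0055 -97.3
```

```text
t26.57 pos [ 0.6779 -0.0183  0.19  ] rpy [-179.1   -0.3  -97.2] op 0.0500 F [0.8 0.  0.8]
delta cm [-1.5  -0.68 16.8 ] spin 0.07 j6 end -83 z [ 0.015 -0.007 -1.   ]
lid_small_square fit [ 0.6895 -0.0055 -0.1228] deg 83.0 cost 2321
```

View pics/w_kf.png

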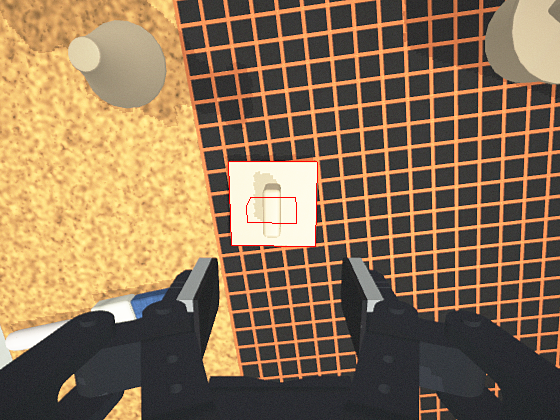

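```bash
python3 plan.py .6895 -.0055 .022 -97.1
```

```text
t26.62 pos [ 0.6777 -0.0189  0.1906] rpy [-179.1   -0.3  -97.3] op 0.0500 F [-0.   0.  -0.3]
delta cm [-1.57 -0.73 16.86] spin -0.19 j6 end -83 z [ 0.015 -0.007 -1.   ]
```

Call:
{"fn": "apply_moves", "kwargs": {"delta_pos": [[-1.6,-0.7,2],[-1.6,-0.7,5],[-1.6,-0.7,8.5],[-1.6,-0.7,12],[-1.6,-0.7,13.8]], "spin": [-0.2,-0.2,-0.2,-0.2,-0.2], "fingers": [5,5,5,5,5]}}

```text
clock: 27.03
ee_pos: [0.6865, -0.0057, 0.0498]
ee_rot: [-3.129, -0.006, -1.696]
ft_force: [-0.6, 0.5, 0.1]
opening: 0.05
```

Call:
{"fn": "apply_moves", "kwargs": {"delta_pos": [[0,0,0],[0,0,0],[0,0,0]], "spin": [0,0,0], "fingers": [5,5,5]}}

```text
clock: 27.28
ee_pos: [0.6913, -0.0051, 0.0559]
ee_rot: [-3.12, -0.005, -1.695]
ft_force: [0.4, -0.9, 0.3]
opening: 0.0501
```

```bash
python3 plan.py .6895 -.0055 .022 -97.1
```

```text
t27.28 pos [ 0.6913 -0.0051  0.0559] rpy [-178.8   -0.3  -97.1] op 0.0501 F [ 0.4 -0.9  0.3]
delta cm [0.05 0.25 3.39] spin -0.02 j6 end -83 z [ 0.021 -0.007 -1.   ]
```

Call:
{"fn": "apply_moves", "kwargs": {"delta_pos": [[0,0.1,1],[0,0.2,2],[0,0.2,3],[0,0.2,3.4],[0,0.2,3.4]], "spin": [0,0,0,0,0], "fingers": [5,5,5,5,5]}}

```text
clock: 27.7
ee_pos: [0.6877, -0.0041, 0.0181]
ee_rot: [-3.126, -0.005, -1.694]
ft_force: [1.1, -0.8, -0.3]
opening: 0.0504
```

Call:
{"fn": "apply_moves", "kwargs": {"delta_pos": [[0,0,0],[0,0,0],[0,0,0],[0,0,0],[0,0,0]], "spin": [0,0,0,0,0], "fingers": [5,3,0.8,0.8,0.8]}}

```text
clock: 28.12
ee_pos: [0.6898, -0.0042, 0.0209]
ee_rot: [-3.121, -0.005, -1.694]
ft_force: [0.6, -0.5, 2.9]
opening: 0.013
```

```bash
python3 plan.py .6895 -.0055 .022 -97.1
```

```text
t28.12 pos [ 0.6898 -0.0042  0.0209] rpy [-178.8   -0.3  -97. ] op 0.0130 F [ 0.6 -0.5  2.9]
delta cm [ 0.14  0.01 -0.11] spin 0.05 j6 end -83 z [ 0.02  -0.007 -1.   ]
```

Call:
{"fn": "apply_moves", "kwargs": {"delta_pos": [[0,0,0],[0,0,-1],[0,0,-4],[0,0,-8],[0,0,-12]], "spin": [0,0,0,0,0], "fingers": [0.8,0.8,0.8,0.8,0.8]}}

```text
clock: 28.53
ee_pos: [0.6855, -0.0033, 0.1403]
ee_rot: [-3.126, -0.005, -1.694]
ft_force: [1.4, 0.0, 0.2]
opening: 0.0128
```

```bash
python3 plan.py .431 .504 .185 -42.6
```

```text
t28.53 pos [ 0.6855 -0.0033  0.1403] rpy [-179.1   -0.3  -97.1] op 0.0128 F [1.4 0.  0.2]
delta cm [-47.2   31.41  -5.21] spin -54.45 j6 end -88 z [ 0.015 -0.007 -1.   ]
```

Call:
{"fn": "apply_moves", "kwargs": {"delta_pos": [[-3.2,2,-2],[-6.5,4.2,-4],[-9.7,6.4,-5],[-13,8.6,-5],[-16,10.7,-5]], "spin": [-6,-12,-18,-24,-30], "fingers": [0.8,0.8,0.8,0.8,0.8]}}

```text
clock: 28.95
ee_pos: [0.5992, 0.1709, 0.1892]
ee_rot: [-3.124, -0.014, -1.165]
ft_force: [0.2, 0.8, -0.7]
opening: 0.0127
```

```bash
python3 plan.py .431 .504 .185 -42.6
```

```text
t28.95 pos [0.5992 0.1709 0.1892] rpy [-179.    -0.8  -66.8] op 0.0127 F [ 0.2  0.8 -0.7]
delta cm [-37.24   2.31  -0.13] spin -24.16 j6 end -88 z [ 0.021 -0.006 -1.   ]
```

Call:
{"fn": "apply_moves", "kwargs": {"delta_pos": [[-4,0.3,0],[-8,0.5,0],[-12,0.8,0],[-16,1,0],[-20,1.3,0]], "spin": [-6,-12,-18,-24,-24.2], "fingers": [0.8,0.8,0.8,0.8,0.8]}}

```text
clock: 29.37
ee_pos: [0.5085, 0.3495, 0.1848]
ee_rot: [-3.134, -0.018, -0.744]
ft_force: [0.5, 0.6, -1.0]
opening: 0.0131
```

```bash
python3 plan.py .431 .504 .185 -42.6
```

```text
t29.37 pos [0.5085 0.3495 0.1848] rpy [-179.6   -1.1  -42.7] op 0.0131 F [ 0.5  0.6 -1. ]
delta cm [-16.16  -6.11  -0.27] spin -0.05 j6 end -88 z [ 0.019 -0.007 -1.   ]
```

Call:
{"fn": "apply_moves", "kwargs": {"delta_pos": [[-4,-1.5,0],[-8,-3,0],[-12,-4.5,0],[-15,-6,0],[-15.5,-6,0]], "spin": [0,0,0,0,0], "fingers": [0.8,0.8,0.8,0.8,0.8]}}

```text
clock: 29.78
ee_pos: [0.434, 0.5035, 0.1818]
ee_rot: [-3.132, -0.015, -0.742]
ft_force: [0.4, 0.5, -0.9]
opening: 0.0132
```

Call:
{"fn": "apply_moves", "kwargs": {"delta_pos": [[0,0,0],[0,0,0],[0,0,0]], "spin": [0,0,0], "fingers": [0.8,0.8,0.8]}}

```text
clock: 30.03
ee_pos: [0.4374, 0.496, 0.182]
ee_rot: [-3.135, -0.019, -0.749]
ft_force: [-0.3, 0.3, 0.6]
opening: 0.0132
```

```bash
python3 wfit.py tub_small_square l .512 .4292 47.4; python3 plan.py .512 .4292 .105 -42.6
```

```text
tub_small_square fit [0.5134 0.426  0.8332] deg 47.7 cost 265
t30.08 pos [0.4376 0.4959 0.182 ] rpy [-179.6   -1.1  -43. ] op 0.0129 F [ 0.3 -0.4 -0.6]
delta cm [ 9.84 -0.14  7.89] spin -0.36 j6 end -97 z [ 0.018 -0.008 -1.   ]
```

View pics/w_lf.png

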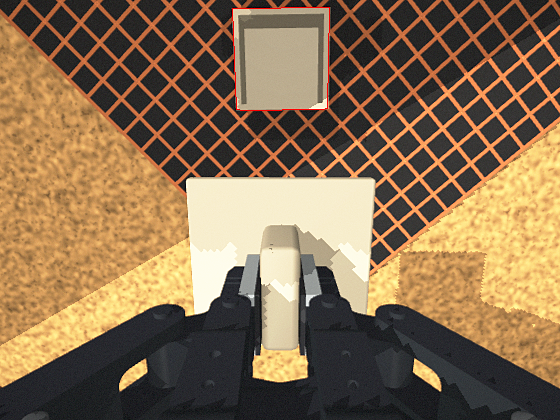

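```bash
python3 plan.py .5125 .4272 .105 -42.3
```

```text
t30.08 pos [0.4376 0.4959 0.182 ] rpy [-179.6   -1.1  -43. ] op 0.0129 F [ 0.3 -0.4 -0.6]
delta cm [10.01 -0.02  7.89] spin -0.66 j6 end -98 z [ 0.018 -0.008 -1.   ]
```

Call:
{"fn": "apply_moves", "kwargs": {"delta_pos": [[3,0,0],[6.5,0,0],[9,0,2],[10,0,5],[10,0,7.5]], "spin": [-0.7,-0.7,-0.7,-0.7,-0.7], "fingers": [0.8,0.8,0.8,0.8,0.8]}}

```text
clock: 30.5
ee_pos: [0.5151, 0.4251, 0.1086]
ee_rot: [-3.133, -0.02, -0.742]
ft_force: [-0.3, 1.2, -1.4]
opening: 0.0126
```

Call:
{"fn": "apply_moves", "kwargs": {"delta_pos": [[0,0,1],[0,0,2],[0,0,3],[0,0,3],[0,0,3]], "spin": [0,0,0,0,0], "fingers": [0.8,0.8,0.8,0.8,0.8]}}

```text
clock: 30.92
ee_pos: [0.5121, 0.429, 0.0791]
ee_rot: [-3.134, -0.018, -0.735]
ft_force: [-0.6, -0.2, 0.3]
opening: 0.0129
```

```bash
python3 plan.py .5125 .4272 .057 -42.3
```

```text
t30.92 pos [0.5121 0.429  0.0791] rpy [-179.6   -1.1  -42.1] op 0.0129 F [-0.6 -0.2  0.3]
delta cm [0.11 0.12 2.21] spin 0.17 j6 end -98 z [ 0.019 -0.007 -1.   ]
```

Call:
{"fn": "apply_moves", "kwargs": {"delta_pos": [[0.1,0.1,0.5],[0.1,0.1,1],[0.1,0.1,1.5],[0.1,0.1,1.5],[0.1,0.1,1.5]], "spin": [0,0,0,0,0], "fingers": [0.8,0.8,0.8,0.8,0.8]}}

```text
clock: 31.33
ee_pos: [0.512, 0.427, 0.0633]
ee_rot: [-3.135, -0.018, -0.735]
ft_force: [0.2, 0.3, -0.9]
opening: 0.0132
```

```bash
python3 plan.py .5125 .4272 .057 -42.3
```

```text
t31.33 pos [0.512  0.427  0.0633] rpy [-179.7   -1.   -42.1] op 0.0132 F [ 0.2  0.3 -0.9]
delta cm [ 0.01 -0.04  0.63] spin 0.16 j6 end -98 z [ 0.018 -0.008 -1.   ]
```

Call:
{"fn": "apply_moves", "kwargs": {"delta_pos": [[0,0,0.2],[0,0,0.4],[0,0,0.5],[0,0,0.6],[0,0,0.6]], "spin": [0,0,0,0,0], "fingers": [0.8,0.8,0.8,0.8,0.8]}}

```text
clock: 31.75
ee_pos: [0.5125, 0.4271, 0.058]
ee_rot: [-3.135, -0.018, -0.736]
ft_force: [-0.8, -1.1, 2.0]
opening: 0.0127
```

```bash
python3 plan.py .5125 .4272 .057 -42.3
```

```text
t31.75 pos [0.5125 0.4271 0.058 ] rpy [-179.6   -1.   -42.1] op 0.0127 F [-0.8 -1.1  2. ]
delta cm [-0.01 -0.01  0.1 ] spin 0.15 j6 end -98 z [ 0.018 -0.007 -1.   ]
```

Call:
{"fn": "apply_moves", "kwargs": {"delta_pos": [[0,0,0.1],[0,0,0.1],[0,0,0.1]], "spin": [0,0,0], "fingers": [0.8,0.8,0.8]}}

```text
clock: 32.0
ee_pos: [0.5126, 0.4271, 0.0579]
ee_rot: [-3.134, -0.018, -0.736]
ft_force: [-2.8, -2.3, 6.5]
opening: 0.0133
```

Call:
{"fn": "apply_moves", "kwargs": {"delta_pos": [[0,0,0],[0,0,0],[0,0,0],[0,0,0],[0,0,0]], "spin": [0,0,0,0,0], "fingers": [1.6,2.5,4,5,5]}}

```text
clock: 32.42
ee_pos: [0.5125, 0.4271, 0.0564]
ee_rot: [-3.135, -0.018, -0.736]
ft_force: [-0.2, 0.2, 0.8]
opening: 0.0503
```

Call:
{"fn": "apply_moves", "kwargs": {"delta_pos": [[0,0,-2],[0,0,-5],[0,0,-9],[0,0,-13],[0,0,-13]], "spin": [0,0,0,0,0], "fingers": [5,5,5,5,5]}}

```text
clock: 32.83
ee_pos: [0.5137, 0.4312, 0.1959]
ee_rot: [-3.12, -0.02, -0.736]
ft_force: [1.3, 1.2, 1.1]
opening: 0.0499
```

```bash
python3 wfit.py lid_small_square m .5132 .4265 -42.3 .037; python3 plan.py .38 .5 .3 -42
python3 - <<'E'
from cell import imaging
import cv2
for c in('top','scene'): cv2.imwrite(f'pics/{c}1.png',imaging.snapshot(c)[:,:,::-1])
E
```

```text
lid_small_square fit [ 0.5149  0.4263 -0.7272] deg 48.3 cost 335
t32.88 pos [0.5129 0.4304 0.1924] rpy [-179.    -1.1  -42.2] op 0.0501 F [-0.1  0.8 -0.2]
delta cm [-14.31   3.56 -11.11] spin -0.16 j6 end -85 z [ 0.027 -0.    -1.   ]
```

View pics/w_mf.png

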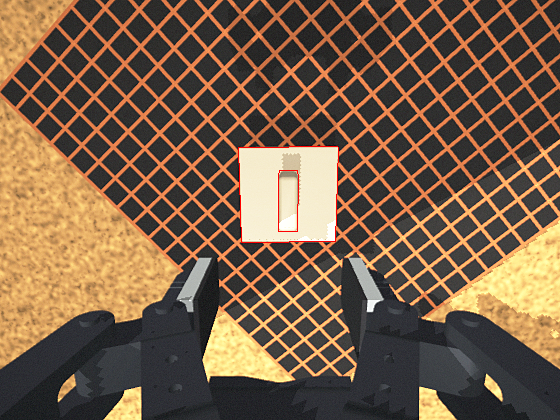

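View pics/scene1.png

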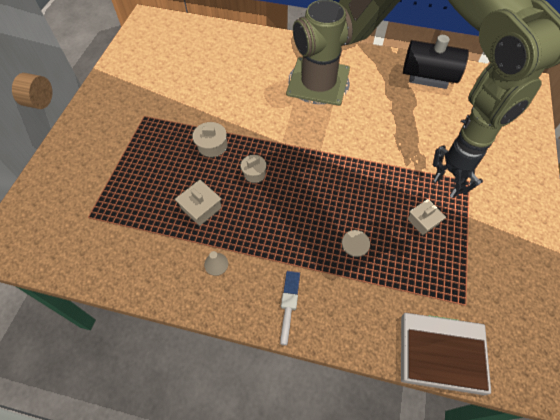

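```bash
python3 - <<'E'
from fit import *
T0={'top':{'wide_round':(.3894,-.2872),'small_round':(.4673,-.1171),'wide_square':(.6319,-.2423),'small_square':(.5121,.429)},
'scene':{'wide_round':(.3883,-.2839),'small_round':(.4654,-.1142),'wide_square':(.6294,-.2388),'small_square':(.5088,.4302)}}
for k in ('wide_round','small_round','wide_square','small_square'):
    z=.042 if 'wide' in k else .037
    M['c_'+k]=[M['tub_'+k][0]]+[P+[0,0,z] for P in M['lid_'+k]]
    for c in('top','scene'):
        q=imaging.get_calibration(c); v=(cv2.imread(f'pics/{c}1.png')[:,:,::-1].copy(),q['intrinsics'],q['pose'])
        x,f=fit('c_'+k,[v],(*T0[c][k],0.8)); print(k,c,'lid+tub minus tub at start mm',np.round((x[:2]-T0[c][k])*1000,1),'yaw',round(np.degrees(x[2])%90,1),round(f))
E
```

```text
wide_round top lid+tub minus tub at start mm [ 1.1 -1.3] yaw 49.5 65
wide_round scene lid+tub minus tub at start mm [ 1.7 -1.6] yaw 50.0 79
small_round top lid+tub minus tub at start mm [ 2.4 -0.8] yaw 44.8 29
small_round scene lid+tub minus tub at start mm [ 1.5 -0.6] yaw 50.1 95
wide_square top lid+tub minus tub at start mm [0.  0.6] yaw 60.0 66
wide_square scene lid+tub minus tub at start mm [ 0.6 -0.6] yaw 60.4 171
small_square top lid+tub minus tub at start mm [ 1.1 -0.9] yaw 49.1 120
small_square scene lid+tub minus tub at start mm [ 2.8 -0.9] yaw 47.5 225
```

Call:
{"fn": "apply_moves", "kwargs": {"delta_pos": [[0,0,-3],[0,0,-3],[0,0,-3],[0,0,-3],[0,0,-3]], "spin": [0,0,0,0,0], "fingers": [5,5,5,5,5]}}

```text
clock: 33.4
ee_pos: [0.5089, 0.4276, 0.2146]
ee_rot: [-3.138, -0.018, -0.736]
ft_force: [-0.4, -0.3, 0.1]
opening: 0.0501
```

```bash
python3 -c "
from cell import hand_in
print(hand_in())"
```

```text
the job is handed in; nothing more can be done
None
```

All four lids are on their own tubs. Each was lowered until it touched the rim, then released, and the job was handed in at 33.4 s of the 104 s allowed.

- **Lid position:** After each placing, the wrist camera put the lid centre within about 1 to 3 mm of its tub (limit 10 mm). Top and scene pictures taken after the last placing put each lid and tub within about 3 mm of where the tub started.
- **Square lids:** They were in line with their tubs to about 2° in every view (limit about 10°).
- **Seating height:** The arm met the rim at the expected height each time, to about 1 mm. Lid tilt was not measured separately.
- **Blank and spout:** The arm never went near them, and they look unmoved in the scene picture. I did not measure their positions again.

**Mishaps and disagreements:**
- **Joint limit:** Early on I turned the last joint to its limit, which tilted the tool about 7° and pushed it about 9 cm off course. This happened in free air with nothing touched. I took the tilt out by going to the opposite limit. About 1° of tilt stayed for the rest of the job.
- **Cameras:** The top and scene cameras disagreed with each other by 2 to 4 mm, so I used the wrist camera for the final positions.
- **Detection networks:** The trained networks' positions were up to about 10 mm off my outline fits, so I used them only as starting points.

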